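# Make up the digestion kit and the cone-change kit

## Task

Make up two kits from the stock standing on the cart. The digestion kit goes in the white plastic tray, which stands up to acid: the large bottle in one compartment, and in the other the low wide beaker with the tall narrow beaker nested in it, upright and fully seated. The cone-change kit goes in the smaller steel tray: the small bottle in one compartment and the round cone case flat in the other; keep both bottles upright all the time, and leave the wash bottle, the tip box and the black marker where they are.

Things in the scene. Friction and masses are not known exactly. Their poses are not given: they have to be found in the camera images.
- large_bottle_mid (a point): large amber screw-cap bottle, body 60 mm across, 121 mm tall, standing upright; its cap is 35 mm across and takes the top 18 mm (a good grip from above). The point is on its axis half-way up (60.5 mm above its underside), z up along the bottle.
- low_beaker_mid (a point): low wide white plastic beaker, open at the top and tapered: 46 mm across at the foot, 57 mm below the rim, 42 mm tall, with an upright rim band 60 mm across over the top 8 mm (grip it there from outside). Inside it tapers from 55 mm at the mouth to 42 mm at the floor; the floor is 3 mm thick. The point is on its axis half-way up (21 mm above its underside), z up.
- tall_beaker_mid (a point): tall narrow white plastic beaker, open at the top and tapered: 36 mm across at the foot, 68 mm tall, with an upright rim band 49 mm across over the top 8 mm (grip it there from outside). Nested, it stands on the floor of the low beaker with about 3 mm of play round its foot and 27 mm of it stands out above the low beaker's rim; then its point is 16 mm above the low beaker's point. The point is on its axis half-way up (34 mm above its underside), z up.
- small_bottle_mid (a point): small white screw-cap bottle, body 48 mm across, 101 mm tall, standing upright; its cap is 31 mm across and takes the top 18 mm (a good grip from above). The point is on its axis half-way up (50.5 mm above its underside), z up.
- cone_case_mid (a point): flat round case for a spare cone, 61 mm across and 24 mm high, black below and light above, lying flat; the light lid is the upper 10 mm. The point is at its centre (12 mm above its underside), z up.
- plastic_tray: white plastic tray, fixed, 92 mm (its x) by 180 mm (its y), 18 mm high, with two square compartments 84 mm wide in x and about 84 mm in y side by side along its y, parted by a 4 mm wall; floor 4 mm above the origin, compartment centres at y = +44 mm and y = -44 mm; a lifting lip 6 mm long at each end. The origin is the centre of its underside, z up. It stands level on the cart's deck.
- steel_tray: smaller, lower tray of grey brushed steel, fixed, 84 mm (its x) by 165 mm (its y), 14 mm high, with two compartments 78 mm by 78 mm side by side along its y, parted by a 3 mm wall; floor 3 mm above the origin, compartment centres at y = +40.5 mm and y = -40.5 mm; a small wire handle at each end. The origin is the centre of its underside, z up. It stands level on the cart's deck.
- wash_bottle_mid (a point): bystander: white wash bottle with a red bent spout, 62 mm across, 189 mm tall; the point is on its axis 60 mm above the deck. Not to be moved.
- tip_box_mid (a point): bystander: pipette tip box, blue below with a clear lid, 85 x 118 x 64 mm; the point is at its centre. Not to be moved.
- marker_mid (a point): bystander: black marker lying between stock and trays, 138 mm long (its y), 16 mm high; the point is at its centre. Not to be moved.

How it is judged (in metres and radians):
At the end, for the whole second after the job is handed in: Large bottle and low beaker each stand in a compartment of the plastic tray, small bottle and cone case in the steel tray (18 mm of its centre, 4 mm in height); the tall beaker is seated in the low one (axes 6 mm, height 4 mm); all within 0.08 rad of upright, released, at rest (((x of large_bottle_mid in the frame of plastic_tray between -0.018 and 0.018 m and y of large_bottle_mid in the frame of plastic_tray between 0.026 and 0.062 m and z of large_bottle_mid in the frame of plastic_tray between 0.0605 and 0.0685 m and x of low_beaker_mid in the frame of plastic_tray between -0.018 and 0.018 m and y of low_beaker_mid in the frame of plastic_tray between -0.062 and -0.026 m and z of low_beaker_mid in the frame of plastic_tray between 0.021 and 0.029 m) or (x of large_bottle_mid in the frame of plastic_tray between -0.018 and 0.018 m and y of large_bottle_mid in the frame of plastic_tray between -0.062 and -0.026 m and z of large_bottle_mid in the frame of plastic_tray between 0.0605 and 0.0685 m and x of low_beaker_mid in the frame of plastic_tray between -0.018 and 0.018 m and y of low_beaker_mid in the frame of plastic_tray between 0.026 and 0.062 m and z of low_beaker_mid in the frame of plastic_tray between 0.021 and 0.029 m)) and ((x of small_bottle_mid in the frame of steel_tray between -0.018 and 0.018 m and y of small_bottle_mid in the frame of steel_tray between 0.0225 and 0.0585 m and z of small_bottle_mid in the frame of steel_tray between 0.0495 and 0.0575 m and x of cone_case_mid in the frame of steel_tray between -0.018 and 0.018 m and y of cone_case_mid in the frame of steel_tray between -0.0585 and -0.0225 m and z of cone_case_mid in the frame of steel_tray between 0.011 and 0.019 m) or (x of small_bottle_mid in the frame of steel_tray between -0.018 and 0.018 m and y of small_bottle_mid in the frame of steel_tray between -0.0585 and -0.0225 m and z of small_bottle_mid in the frame of steel_tray between 0.0495 and 0.0575 m and x of cone_case_mid in the frame of steel_tray between -0.018 and 0.018 m and y of cone_case_mid in the frame of steel_tray between 0.0225 and 0.0585 m and z of cone_case_mid in the frame of steel_tray between 0.011 and 0.019 m)) and horizontal distance between tall_beaker_mid and low_beaker_mid below 0.006 m and z of tall_beaker_mid in the frame of low_beaker_mid between 0.012 and 0.02 m and angle between each of large_bottle_mid, low_beaker_mid, tall_beaker_mid, small_bottle_mid, cone_case_mid's own z axis and vertical below 0.08 rad and linear speed of each of large_bottle, low_beaker, tall_beaker, small_bottle, cone_case below 0.02 m/s); the robot touches nothing.
It fails at once if a bottle is tipped by more than 0.5 rad (angle between any of large_bottle_mid, small_bottle_mid's own z axis and vertical above 0.5 rad).
It fails at once if the wash bottle, the tip box or the marker is moved by more than 20 mm (distance of any of wash_bottle_mid, tip_box_mid, marker_mid from where it was at the start of the episode above 0.02 m).
It also fails if it takes over 112 s, if anything falls off the work surface, if the arm or the gripper's body presses on something with over 40 N, if the wrist force passes 120 N, or if a joint passes its speed limit or range.

## Robot

A 7-joint arm with a two-finger parallel gripper is mounted at the origin on a cart in front of the work surface, level with it; the furniture and walls round the work are solid. World frame = base frame: x ahead of the robot, y to its left, z up, the work surface at z = 0. Lengths are in m, angles in degrees, forces in N, time in s.
With the tool pointing down it reaches from about 0.425 to 0.95 m from the base axis. Payload 16.7 kg.
Tool frame: the origin (TCP) lies midway between the tips of the shut fingers; the grasp point (between the pads) lies 19 mm behind it (arm.grip_point_offset is the distance from the TCP to the grasp point, in m); z points along the fingers, y is the direction in which the jaws open and shut (so a half turn about z gives the same grasp; the last joint's range is limited). The gripper opens to 94 mm and grips with 3 to 60 N. Pads are 16 mm wide; open, the fingers measure 119 mm over their backs; the gripper's body (75 mm by 177 mm) begins 78 mm behind the grasp point.
Start: joints at [-74.284, 24.414, 4.234, 92.017, -1.954, 63.644, -3.845], TCP at [0.278, 0.615, 0.205] pointing down, gripper open.
Joint ranges: [-163.25, 163.25], [-28.42, 122.38], [-70.27, 78.77], [12.13, 141.07], [-58.53, 238.53], [9.26, 117.41], [-156.51, 156.51]. Speed limits (degrees/s): [108.29, 108.29, 136.94, 136.94, 172.46, 172.46, 172.46].

## Interface

Orientations are given as a 3x3 rotation matrix whose columns are the frame's x, y, z axes.
In Python, from rig import arm gives the robot as it stands.
- The arm moves only by the tool send_rows, never from a script. Its argument "commands" is a list of rows, each an object with "delta_pos": the shift along the world's x, y, z in m, a list of three; "rot": the turn, a rotation vector about the world's x, y, z in rad, a list of three; "hand": the opening, from -1 (shut) to 1 (fully open). A call has 1 to 10 rows; each row shifts and turns the pose as measured when the row begins; what a row does not reach is not made up. A row lasts 1/12 s, in which the tool goes at most 41.7 mm and 7.16 degrees, less where a joint would pass 70% of its speed; a pose out of reach is approached as far as the arm can. A call is refused whole if a number of a shift passes 0.0417 or a number of a turn 0.125, either way. A call with a gripper value outside its range is refused whole. The fingers move at their own pace and stop on an object; "newtons" is the grip in N (left out, the last holds). Time passes only in rows, so rows that do not move let the fingers close. It gives the time, the measured TCP pose, the force and the opening at its end, in the units of the state.
- arm.get_obs(): the state, without advancing time (a new reading comes with each control period).
- arm.read_camera(name): name is "scene" or "top" or "wrist"; returns the picture (420x560x3 uint8, red, green, blue); there is no depth.
- arm.calibration(name): a dict with "fx", "fy", "cx", "cy" (pixels), "dist_coeffs" ([k1, k2, p1, p2, k3] as OpenCV has them; the pictures are not rectified), "rvec" (rotation vector, rad) and "tvec" (3), from world to camera coordinates, as OpenCV has them. Camera axes: x right, y down, z forward; pixel columns grow to the right and rows downward; lengths in m; the calibration is good to about 2 mm. A picture is of the moment at which its call begins: read the wrist's pose just before it. calibration takes no time and is no camera call; for the wrist camera it gives the pose at the moment of the call.
- arm.job_done(): hands the job in, once; it reports no verdict.
The state is a dict: "time_s": time; "joints": joint angles; "joint_velocities": joint speeds; "joint_efforts": joint torques, N m; "ee_pos": TCP position; "tool_rot": TCP orientation; "contact_force": force on the tool from outside, world axes, zero at the start; "ft_torque": the same for the moment, N m; "grip_width": finger opening in m.
Only numpy, scipy, OpenCV 4.12 (cv2) and the standard library are available. Lean on these libraries where they do the work, as an engineer would, in place of code of your own. Each camera call takes 0.05 s, during which the arm holds its last target.

## Working session

There is one attempt and no reset: what is moved stays moved. The work goes in short steps, Python scripts to look and compute and a tool call to move; the robot and the scene stay as the last step left them, time stands still between calls to the robot, and variables do not carry over. Pictures are saved under pics/ and viewed, and the job is handed in when it is done.

Besides the shell and the picture viewer there is one more tool, called after "Emit:" as a command line: name --argument value ..., lists and objects as JSON in quotes. send_rows: Moves the arm, as the interface text tells. Its arguments: {"type":"object","properties":{"commands":{"type":"array"},"newtons":{"type":"number"}},"required":["commands"]}

```bash
ls; mkdir -p pics; python3 - <<'E'
from rig import arm
import cv2
o=arm.get_obs(); print(o)
for n in ("scene","top","wrist"):
    c=arm.calibration(n); print(n,c)
    im=arm.read_camera(n); cv2.imwrite(f"pics/{n}0.png",im[:,:,::-1])
print(arm.grip_point_offset)
E
```

```text
pics
{'time_s': 0.0, 'joints': array([-74.28434776,  24.44934665,   4.23204371,  92.05182939,
        -1.95577862,  63.64574487,  -3.8442565 ]), 'joint_velocities': array([ 0.008213  , -0.02860652, -0.00492137, -0.00718566, -0.10500903,
       -0.06553047,  0.01182535]), 'joint_efforts': array([-2.10241051e-03, -9.35810280e+01,  3.66647691e+00, -4.54185891e+01,
       -4.87241603e-02,  2.02998170e-02,  1.15306475e-04]), 'ee_pos': array([0.27741276, 0.61486456, 0.20478271]), 'tool_rot': array([[-9.11515169e-01,  4.11266182e-01, -4.72417926e-04],
       [ 4.11266448e-01,  9.11514361e-01, -1.21601156e-03],
       [-6.94887081e-05, -1.30270263e-03, -9.99999149e-01]]), 'contact_force': array([0.83935011, 0.37458312, 0.75152374]), 'ft_torque': array([ 0.02801728,  0.00309779, -0.00313893]), 'grip_width': 0.09405900655855304}
scene {'fx': 510.60608469288684, 'fy': 510.60608469288684, 'cx': 280.46614995562584, 'cy': 201.5731234853589, 'dist_coeffs': array([-0.1944511,  0.       ,  0.       ,  0.       ,  0.       ]), 'rvec': array([ 2.35141019, -0.59359944,  0.2315071 ]), 'tvec': array([-0.41376208,  0.20983003,  0.90237174])}
top {'fx': 406.60081817980284, 'fy': 406.60081817980284, 'cx': 277.5948941903278, 'cy': 216.3810166404889, 'dist_coeffs': array([-0.08667747,  0.        ,  0.        ,  0.        ,  0.        ]), 'rvec': array([ 2.18310053, -2.15926568,  0.0575261 ]), 'tvec': array([7.28687077e-05, 4.98975284e-01, 1.02250860e+00])}
wrist {'fx': 374.72390571602847, 'fy': 374.72390571602847, 'cx': 280.1779157700448, 'cy': 207.3082259657984, 'dist_coeffs': array([-0.09727445,  0.        ,  0.        ,  0.        ,  0.        ]), 'rvec': array([-2.43732407, -1.57313833, -0.21671526]), 'tvec': array([-0.67490424, -0.02728937,  0.39169489])}
0.0188
```

View pics/scene0.png

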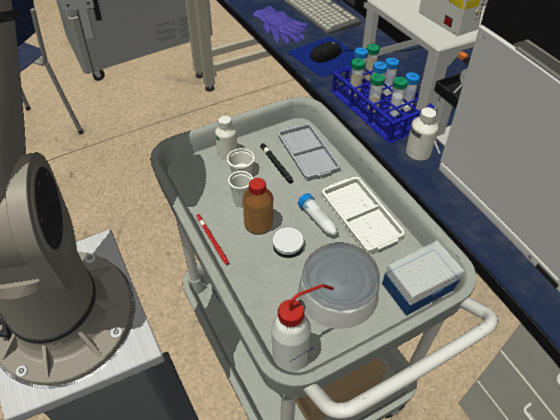

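View pics/top0.png

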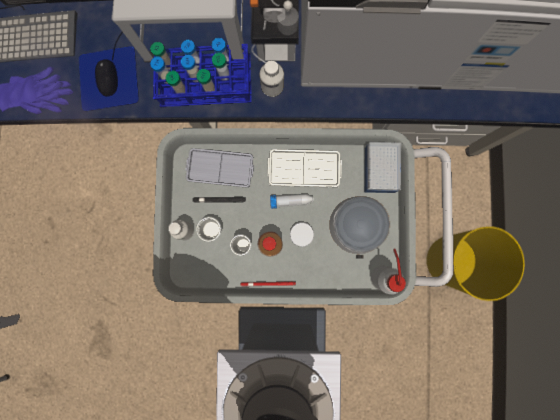

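View pics/wrist0.png

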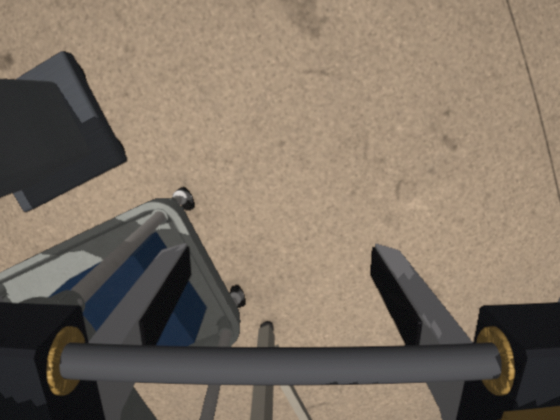

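```bash
python3 - <<'E'
import cv2
im=cv2.imread("pics/top0.png")
cv2.imwrite("pics/c1.png",cv2.resize(im[140:300,155:295],None,fx=5,fy=5,interpolation=cv2.INTER_CUBIC)[:600+200,:])
cv2.imwrite("pics/c1.png",cv2.resize(im[140:260,155:290],None,fx=5,fy=5,interpolation=cv2.INTER_CUBIC))
cv2.imwrite("pics/c2.png",cv2.resize(im[140:260,260:400],None,fx=5,fy=5,interpolation=cv2.INTER_CUBIC))
im=cv2.imread("pics/scene0.png")
cv2.imwrite("pics/c3.png",cv2.resize(im[110:260,190:370],None,fx=4,fy=4,interpolation=cv2.INTER_CUBIC))
E
```

```text
(no output)
```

View pics/c1.png

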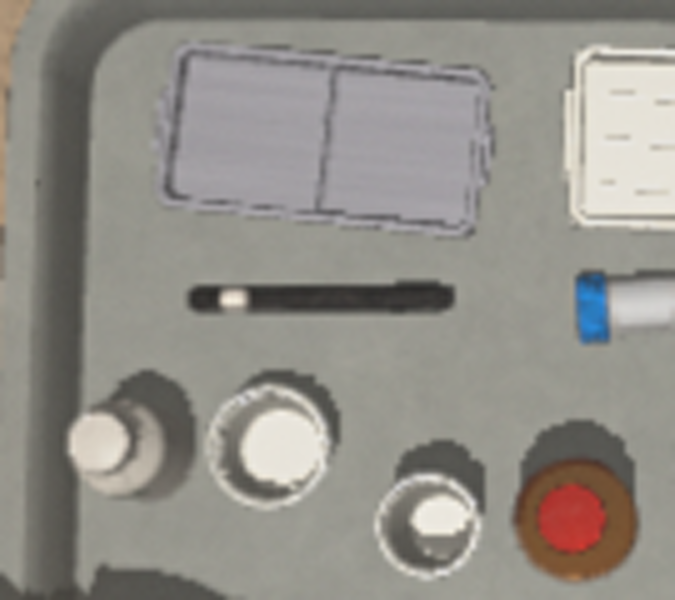

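View pics/c2.png

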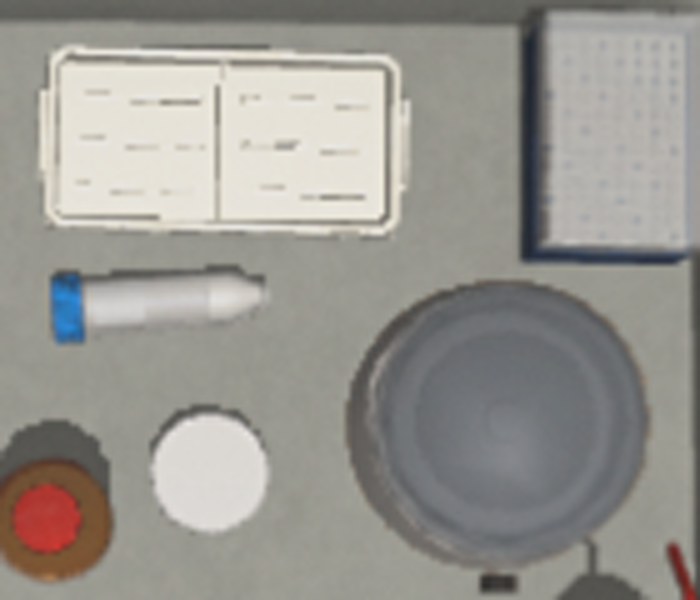

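View pics/c3.png

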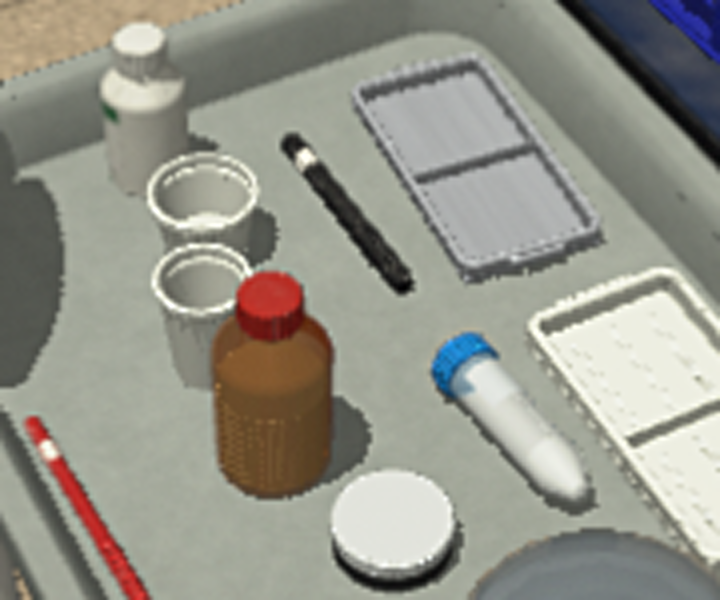

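```bash
cat > h.py <<'E'
import numpy as np, cv2
from rig import arm
def ray(c,px):
    K=np.array([[c['fx'],0,c['cx']],[0,c['fy'],c['cy']],[0,0,1.]])
    R,_=cv2.Rodrigues(np.array(c['rvec']))
    u=cv2.undistortPoints(np.array(px,float).reshape(-1,1,2),K,np.array(c['dist_coeffs'])).reshape(-1,2)
    d=np.c_[u,np.ones(len(u))]@R
    o=-R.T@np.array(c['tvec']).reshape(3)
    return o,d
def at_z(c,px,z):
    o,d=ray(c,px); z=np.broadcast_to(z,(len(d),))
    return o+d*((z-o[2])/d[:,2])[:,None]
def proj(c,P):
    K=np.array([[c['fx'],0,c['cx']],[0,c['fy'],c['cy']],[0,0,1.]])
    return cv2.projectPoints(np.array(P,float).reshape(-1,1,3),np.array(c['rvec']),np.array(c['tvec']),K,np.array(c['dist_coeffs']))[0].reshape(-1,2)
E
python3 - <<'E'
from h import *
np.set_printoptions(precision=4,suppress=True)
t=arm.calibration("top"); s=arm.calibration("scene")
def cr(p,off,f): return (np.array(p,float)+.5)/f-.5+np.array(off)
print("cam",ray(t,[[280,210]])[0],ray(s,[[280,210]])[0])
for n,p,off,z in [("small",[[69,440],[130,440],[99,440]],(155,140),.101),("low",[[208,445],[330,445],[269,383],[269,508],[269,445]],(155,140),.042),
 ("tall",[[376,524],[481,524],[428.5,524.5]],(155,140),.068),("large",[[540,518],[607,518],[573,518]],(155,140),.121),
 ("steel",[[185,44],[487,75],[470,236],[165,205],[327,140]],(155,140),.014),("marker",[[188,298],[455,296]],(155,140),.01),
 ("plastic",[[53,47],[402,60],[393,238],[45,224],[223,142]],(260,140),.018),("case",[[152,472],[268,472],[210,412],[210,532],[210,472]],(260,140),.024)]:
    q=at_z(t,cr(p,off,5),z); print(n);print(q)
    print("  scene crop px of last:", (proj(s,q)-[190,110])[-1]*4+1.5)
E
```

```text
cam [ 0.4197 -0.0192  1.0574] [ 0.1496 -0.5869  0.814 ]
small
[[0.4632 0.2637 0.101 ]
 [0.4636 0.2341 0.101 ]
 [0.4634 0.2492 0.101 ]]
  scene crop px of last: [138.464   34.1171]
low
[[0.4642 0.2098 0.042 ]
 [0.465  0.1478 0.042 ]
 [0.4959 0.1795 0.042 ]
 [0.433  0.178  0.042 ]
 [0.4646 0.1788 0.042 ]]
  scene crop px of last: [200.2245 187.6858]
tall
[[0.4255 0.1202 0.068 ]
 [0.4262 0.0688 0.068 ]
 [0.4256 0.0944 0.068 ]]
  scene crop px of last: [198.8708 274.7332]
large
[[0.4289 0.0369 0.121 ]
 [0.4293 0.0061 0.121 ]
 [0.4291 0.0217 0.121 ]]
  scene crop px of last: [265.2117 290.599 ]
steel
[[0.6769 0.2347 0.014 ]
 [0.6607 0.0745 0.014 ]
 [0.5756 0.0819 0.014 ]
 [0.5909 0.2425 0.014 ]
 [0.6257 0.1578 0.014 ]]
  scene crop px of last: [469.2126 154.8445]
marker
[[0.5425 0.2297 0.01  ]
 [0.5446 0.0895 0.01  ]]
  scene crop px of last: [404.6993 281.0185]
plastic
[[ 0.6749  0.0269  0.018 ]
 [ 0.6695 -0.1546  0.018 ]
 [ 0.576  -0.1497  0.018 ]
 [ 0.5816  0.0298  0.018 ]
 [ 0.6253 -0.0618  0.018 ]]
  scene crop px of last: [683.2846 402.4196]
case
[[ 0.454  -0.0266  0.024 ]
 [ 0.4546 -0.0855  0.024 ]
 [ 0.4848 -0.0558  0.024 ]
 [ 0.4239 -0.0563  0.024 ]
 [ 0.4543 -0.0561  0.024 ]]
  scene crop px of last: [389.1291 511.9836]
```

Emit:
send_rows --commands '[{"delta_pos":[0.0155,-0.036,0.01],"rot":[0,0,-0.115],"hand":1},{"delta_pos":[0.0155,-0.036,0.01],"rot":[0,0,-0.115],"hand":1},{"delta_pos":[0.0155,-0.036,0.01],"rot":[0,0,-0.115],"hand":1},{"delta_pos":[0.0155,-0.036,0.01],"rot":[0,0,-0.115],"hand":1},{"delta_pos":[0.0155,-0.036,0.01],"rot":[0,0,-0.115],"hand":1},{"delta_pos":[0.0155,-0.036,0.01],"rot":[0,0,-0.115],"hand":1},{"delta_pos":[0.0155,-0.036,0.01],"rot":[0,0,-0.115],"hand":1},{"delta_pos":[0.0155,-0.036,0.01],"rot":[0,0,-0.115],"hand":1},{"delta_pos":[0.0155,-0.036,0],"rot":[0,0,-0.115],"hand":1},{"delta_pos":[0.0155,-0.036,0],"rot":[0,0,-0.115],"hand":1}]' --newtons 15

```text
time_s: 0.98
ee_pos: [0.4278, 0.2462, 0.2829]
tool_rot: [[0.039, 0.999, -0.008], [0.999, -0.039, 0.005], [0.005, -0.008, -1.0]]
contact_force: [1.3, -0.6, -0.5]
grip_width: 0.0938
```

Emit:
send_rows --commands '[{"delta_pos":[0.012,-0.033,0],"rot":[0,0,0.02],"hand":1},{"delta_pos":[0.012,-0.033,0],"rot":[0,0,0.015],"hand":1},{"delta_pos":[0,0,0],"rot":[0,0,0],"hand":1}]'

```text
time_s: 1.23
ee_pos: [0.4547, 0.1693, 0.2839]
tool_rot: [[0.022, 1.0, -0.006], [1.0, -0.022, 0.006], [0.006, -0.007, -1.0]]
contact_force: [-0.4, -0.9, -0.1]
grip_width: 0.0942
```

```bash
cat >> h.py <<'E'
def shot(name,fn):
    c=arm.calibration(name); im=arm.read_camera(name); cv2.imwrite(f"pics/{fn}.png",im[:,:,::-1])
    import pickle; pickle.dump(c,open(f"pics/{fn}.pkl","wb"))
    return c
def cal(fn):
    import pickle; return pickle.load(open(f"pics/{fn}.pkl","rb"))
E
python3 -c "
from h import *
o=arm.get_obs();print(o['ee_pos'],o['tool_rot'],o['time_s'],o['joints'])
shot('wrist','w1')
print(arm.get_obs()['ee_pos'])"
```

```text
[0.45465168 0.1693343  0.28385308] [[ 0.02199709  0.99973767 -0.00638052]
 [ 0.99973959 -0.02195747  0.00621398]
 [ 0.00607225 -0.00651554 -0.99996034]] 1.2333 [-54.90575255   1.6917868   28.24893247 111.0913282   -1.38768299
  67.59114447 -27.39443908]
[0.45379608 0.17203688 0.28375492]
```

View pics/w1.png

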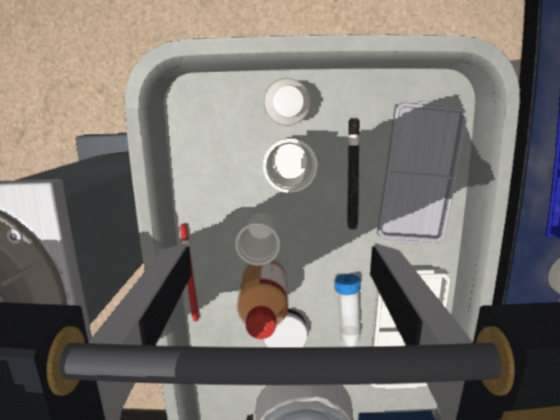

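```bash
python3 - <<'E'
import cv2
im=cv2.imread("pics/w1.png")
cv2.imwrite("pics/c4.png",cv2.resize(im[70:270,220:480],None,fx=3,fy=3,interpolation=cv2.INTER_CUBIC))
E
```

```text
(no output)
```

View pics/c4.png

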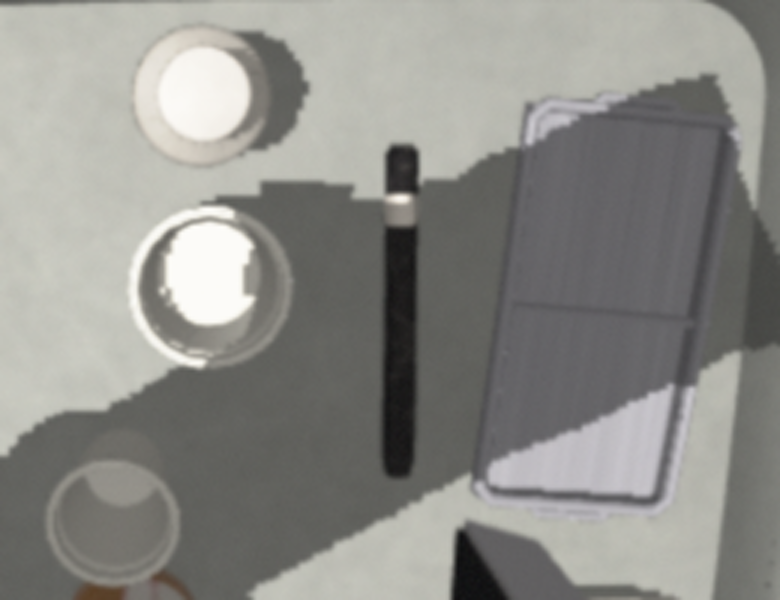

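```bash
python3 - <<'E'
from h import *
np.set_printoptions(precision=4,suppress=True)
t=cal('w1')
def cr(p,off,f): return (np.array(p,float)+.5)/f-.5+np.array(off)
print("cam",ray(t,[[280,210]]))
for n,p,z in [("small",[[204,94]],.101),("low",[[130,287],[292,287],[211,287]],.042),
 ("tall",[[46,522],[180,522],[113,522]],.068),
 ("steel",[[528,100],[737,125],[665,515],[475,490],[604,308]],.014),("marker",[[402,145],[398,477]],.01)]:
    print(n,at_z(t,cr(p,(220,70),3),z))
print("large",at_z(t,[[261.5,324]],.121))
E
```

```text
cam (array([0.4574, 0.2485, 0.4628]), array([[-0.0132, -0.2738, -0.9617]]))
small [[0.462  0.2514 0.101 ]]
low [[0.4336 0.1817 0.042 ]
 [0.4947 0.1804 0.042 ]
 [0.4641 0.181  0.042 ]]
tall [[0.4004 0.0978 0.068 ]
 [0.4507 0.0968 0.068 ]
 [0.4256 0.0973 0.068 ]]
steel [[0.5896 0.2481 0.014 ]
 [0.675  0.2384 0.014 ]
 [0.6595 0.0741 0.014 ]
 [0.5754 0.0877 0.014 ]
 [0.6252 0.1651 0.014 ]]
marker [[0.5411 0.2311 0.01  ]
 [0.543  0.0929 0.01  ]]
large [[0.4305 0.0275 0.121 ]]
```

Emit:
send_rows --commands '[{"delta_pos":[0.011,0.008,0],"rot":[0,0,0.02],"hand":0.7},{"delta_pos":[0,0,-0.035],"rot":[0,0,0],"hand":0.7},{"delta_pos":[0,0,-0.035],"rot":[0,0,0],"hand":0.7},{"delta_pos":[0,0,-0.035],"rot":[0,0,0],"hand":0.7},{"delta_pos":[0,0,-0.035],"rot":[0,0,0],"hand":0.7},{"delta_pos":[0,0,-0.02],"rot":[0,0,0],"hand":0.7},{"delta_pos":[0,0,0],"rot":[0,0,0],"hand":0.7},{"delta_pos":[0,0,0],"rot":[0,0,0],"hand":0.7}]'

```text
time_s: 1.95
ee_pos: [0.4638, 0.1844, 0.1188]
tool_rot: [[-0.003, 1.0, -0.004], [1.0, 0.003, 0.01], [0.01, -0.004, -1.0]]
contact_force: [0.8, -0.1, 0.2]
grip_width: 0.0795
```

```bash
python3 -c "
from h import *
o=arm.get_obs();print(o['ee_pos'],o['tool_rot'],o['time_s'],o['joint_velocities'])
shot('wrist','w2')
print(arm.get_obs()['ee_pos'])"
```

```text
[0.46379427 0.18437834 0.11879713] [[-0.00320362  0.99998506 -0.00442942]
 [ 0.99994225  0.00324885  0.01024396]
 [ 0.0102582  -0.00439635 -0.99993772]] 1.95 [-0.35818941  1.72763693 -0.42096802  0.78286605 -0.53772993 -0.60409965
  0.16806625]
[0.4638472  0.18455172 0.11912995]
```

View pics/w2.png

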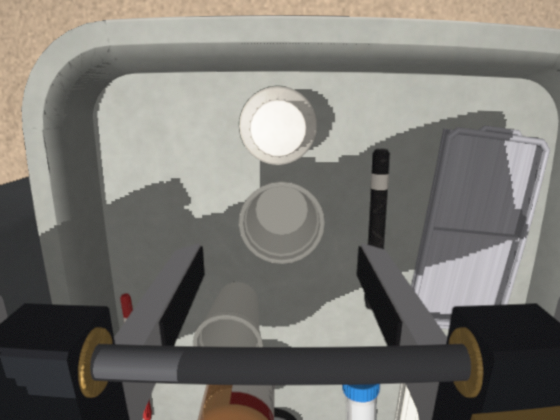

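```bash
python3 - <<'E'
from h import *
np.set_printoptions(precision=4,suppress=True)
t=cal('w2')
print(at_z(t,[[239,222],[324,222],[281.5,182],[281.5,263],[281.5,222.5]],.042))
print(at_z(t,[[277.5,127]],.101))
E
```

```text
[[0.4337 0.182  0.042 ]
 [0.4946 0.1822 0.042 ]
 [0.4641 0.2113 0.042 ]
 [0.4643 0.1503 0.042 ]
 [0.4642 0.1818 0.042 ]]
[[0.462  0.2522 0.101 ]]
```

Emit:
send_rows --commands '[{"delta_pos":[0.0005,-0.003,-0.03],"rot":[-0.01,-0.004,0],"hand":0.7},{"delta_pos":[0,0,-0.03],"rot":[0,0,0],"hand":0.7},{"delta_pos":[0,0,-0.025],"rot":[0,0,0],"hand":0.7},{"delta_pos":[0,0,-0.01],"rot":[0,0,0],"hand":0.7},{"delta_pos":[0,0,0],"rot":[0,0,0],"hand":0.7}]'

```text
time_s: 2.42
ee_pos: [0.4698, 0.1873, 0.0296]
tool_rot: [[-0.007, 1.0, 0.011], [1.0, 0.006, 0.01], [0.01, 0.011, -1.0]]
contact_force: [-0.2, 0.0, 0.6]
grip_width: 0.0801
```

Emit:
send_rows --commands '[{"delta_pos":[-0.0055,-0.006,-0.003],"rot":[-0.01,0.011,0],"hand":0.7},{"delta_pos":[0,0,-0.003],"rot":[0,0,0],"hand":0.7},{"delta_pos":[0,0,-0.002],"rot":[0,0,0],"hand":0.7},{"delta_pos":[0,0,0],"rot":[0,0,0],"hand":0.7}]'

```text
time_s: 2.75
ee_pos: [0.4665, 0.1826, 0.0261]
tool_rot: [[-0.007, 1.0, 0.004], [1.0, 0.007, 0.003], [0.003, 0.004, -1.0]]
contact_force: [0.7, 0.9, 0.7]
grip_width: 0.0802
```

Emit:
send_rows --commands '[{"delta_pos":[-0.003,-0.002,-0.006],"rot":[-0.003,0.004,0],"hand":0.7},{"delta_pos":[0,0,-0.003],"rot":[0,0,0],"hand":0.7},{"delta_pos":[0,0,0],"rot":[0,0,0],"hand":0.7}]'

```text
time_s: 3.0
ee_pos: [0.4642, 0.1813, 0.018]
tool_rot: [[-0.007, 1.0, 0.002], [1.0, 0.007, 0.002], [0.002, 0.002, -1.0]]
contact_force: [-0.2, -0.4, 0.1]
grip_width: 0.0798
```

Centred on the low beaker; grip gently.

Emit:
send_rows --commands '[{"delta_pos":[0,0,0],"rot":[0,0,0],"hand":0.2},{"delta_pos":[0,0,0],"rot":[0,0,0],"hand":0.1},{"delta_pos":[0,0,0],"rot":[0,0,0],"hand":0.1},{"delta_pos":[0,0,0],"rot":[0,0,0],"hand":0.1},{"delta_pos":[0,0,0],"rot":[0,0,0],"hand":0.1},{"delta_pos":[0,0,0],"rot":[0,0,0],"hand":0.1}]' --newtons 15

```text
time_s: 3.5
ee_pos: [0.4642, 0.1812, 0.018]
tool_rot: [[-0.007, 1.0, 0.001], [1.0, 0.007, 0.002], [0.002, 0.001, -1.0]]
contact_force: [-0.0, 0.1, 0.1]
grip_width: 0.0575
```

Emit:
send_rows --commands '[{"delta_pos":[0,0,0.02],"rot":[0,0,0],"hand":0},{"delta_pos":[0,0,0.035],"rot":[0,0,0],"hand":0},{"delta_pos":[0,0,0.035],"rot":[0,0,0],"hand":0},{"delta_pos":[0.008,-0.012,0.03],"rot":[0,0,0],"hand":0},{"delta_pos":[0.016,-0.03,0],"rot":[0,0,0],"hand":0},{"delta_pos":[0.019,-0.034,0],"rot":[0,0,0],"hand":0},{"delta_pos":[0.019,-0.034,0],"rot":[0,0,0],"hand":0},{"delta_pos":[0.019,-0.034,0],"rot":[0,0,0],"hand":0},{"delta_pos":[0.019,-0.034,0],"rot":[0,0,0],"hand":0},{"delta_pos":[0,0,0],"rot":[0,0,0],"hand":0}]'

```text
time_s: 4.33
ee_pos: [0.5657, -0.0037, 0.1454]
tool_rot: [[-0.016, 1.0, 0.004], [1.0, 0.016, 0.001], [0.001, 0.004, -1.0]]
contact_force: [-1.6, -0.3, -1.1]
grip_width: 0.0575
```

Emit:
send_rows --commands '[{"delta_pos":[0.018,-0.03,0],"rot":[0,0,-0.01],"hand":0},{"delta_pos":[0.018,-0.03,0],"rot":[0,0,0],"hand":0},{"delta_pos":[0.018,-0.03,0],"rot":[0,0,0],"hand":0},{"delta_pos":[0.004,-0.01,0],"rot":[0,0,0],"hand":0},{"delta_pos":[0,0,0],"rot":[0,0,0],"hand":0},{"delta_pos":[0,0,0],"rot":[0,0,0],"hand":0}]'

```text
time_s: 4.83
ee_pos: [0.6247, -0.1101, 0.1443]
tool_rot: [[-0.002, 1.0, 0.002], [1.0, 0.002, 0.0], [0.0, 0.002, -1.0]]
contact_force: [-0.3, -0.3, -0.1]
grip_width: 0.0574
```

```bash
python3 -c "
from h import *
o=arm.get_obs();print(o['ee_pos'],o['tool_rot'],o['time_s'],o['joint_velocities'])
shot('wrist','w3');shot('scene','s3')
print(arm.get_obs()['ee_pos'])"
```

```text
[ 0.62470722 -0.11012009  0.14430541] [[-2.29146970e-03  9.99995185e-01  2.09275580e-03]
 [ 9.99997349e-01  2.29099027e-03  2.31456662e-04]
 [ 2.26661065e-04  2.09328063e-03 -9.99997783e-01]] 4.8333 [ 0.78091328  0.64546838  0.19325808 -0.19995336 -0.19105722  0.05559163
  0.31242443]
[ 0.62448147 -0.10878333  0.14442685]
```

View pics/w3.png

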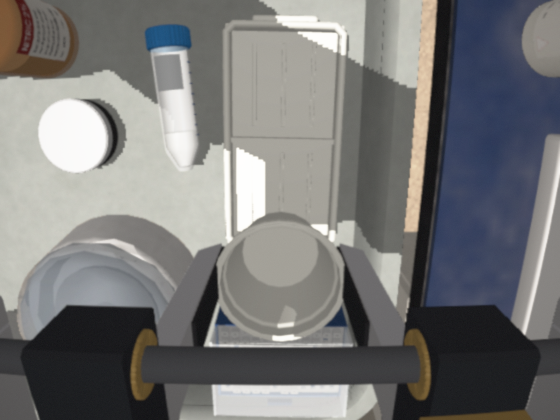

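View pics/s3.png

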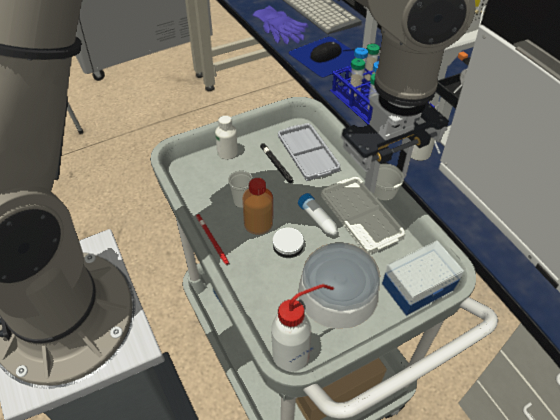

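```bash
python3 - <<'E'
from h import *
np.set_printoptions(precision=4,suppress=True)
t=cal('w3')
print(at_z(t,[[223,26],[347,28],[285,138],[224,232],[338,235]],.018))
print("case",at_z(t,[[38,135],[117,135],[77,135]],.024), ray(t,[[1,1]])[0])
E
```

```text
[[ 0.581   0.0271  0.018 ]
 [ 0.6755  0.026   0.018 ]
 [ 0.6285 -0.0582  0.018 ]
 [ 0.5763 -0.1384  0.018 ]
 [ 0.6749 -0.1411  0.018 ]]
case [[ 0.4253 -0.0529  0.024 ]
 [ 0.4937 -0.0543  0.024 ]
 [ 0.4598 -0.0537  0.024 ]] [ 0.624  -0.0298  0.3228]
```

Emit:
send_rows --commands '[{"delta_pos":[0,0.004,-0.03],"rot":[0,0,0],"hand":0},{"delta_pos":[0,0,-0.03],"rot":[0,0,0],"hand":0},{"delta_pos":[0,0,-0.025],"rot":[0,0,0],"hand":0},{"delta_pos":[0,0,-0.005],"rot":[0,0,0],"hand":0},{"delta_pos":[0,0,0],"rot":[0,0,0],"hand":0}]'

```text
time_s: 5.35
ee_pos: [0.6242, -0.096, 0.0539]
tool_rot: [[-0.012, 1.0, 0.006], [1.0, 0.012, 0.005], [0.005, 0.006, -1.0]]
contact_force: [-0.3, 0.1, -1.3]
grip_width: 0.0575
```

Emit:
send_rows --commands '[{"delta_pos":[0,-0.009,-0.012],"rot":[-0.005,0.006,-0.01],"hand":0},{"delta_pos":[0,0,-0.01],"rot":[0,0,0],"hand":0},{"delta_pos":[0,0,-0.003],"rot":[0,0,0],"hand":0},{"delta_pos":[0,0,0],"rot":[0,0,0],"hand":0}]'

```text
time_s: 5.68
ee_pos: [0.6258, -0.1039, 0.0302]
tool_rot: [[-0.004, 1.0, 0.003], [1.0, 0.004, -0.0], [-0.0, 0.003, -1.0]]
contact_force: [0.5, -0.1, -0.4]
grip_width: 0.0577
```

Emit:
send_rows --commands '[{"delta_pos":[0,0,-0.006],"rot":[0,0.003,0],"hand":0},{"delta_pos":[0,0,-0.002],"rot":[0,0,0],"hand":0},{"delta_pos":[0,0,0],"rot":[0,0,0],"hand":0}]'

```text
time_s: 5.93
ee_pos: [0.6266, -0.1042, 0.0227]
tool_rot: [[-0.004, 1.0, 0.001], [1.0, 0.004, -0.0], [-0.0, 0.001, -1.0]]
contact_force: [0.5, 0.7, -0.2]
grip_width: 0.0576
```

Emit:
send_rows --commands '[{"delta_pos":[0,0,0],"rot":[0,0,0],"hand":0.7},{"delta_pos":[0,0,0],"rot":[0,0,0],"hand":0.7},{"delta_pos":[0,0,0],"rot":[0,0,0],"hand":0.7},{"delta_pos":[0,0,0.02],"rot":[0,0,0],"hand":0.7},{"delta_pos":[0,0,0.03],"rot":[0,0,0],"hand":0.7},{"delta_pos":[0,0,0.035],"rot":[0,0,0],"hand":0.7},{"delta_pos":[0,0,0.035],"rot":[0,0,0],"hand":0.7},{"delta_pos":[0,0,0],"rot":[0,0,0],"hand":0.7}]'

```text
time_s: 6.6
ee_pos: [0.6249, -0.1048, 0.1469]
tool_rot: [[-0.002, 1.0, -0.002], [1.0, 0.002, -0.001], [-0.001, -0.002, -1.0]]
contact_force: [1.5, -0.5, -0.0]
grip_width: 0.0799
```

```bash
python3 -c "
from h import *
o=arm.get_obs();print(o['ee_pos'],o['tool_rot'],o['time_s'])
shot('wrist','w4')
print(arm.get_obs()['ee_pos'])"
```

```text
[ 0.62494348 -0.10482926  0.14687245] [[-2.41218383e-03  9.99995218e-01 -1.93507242e-03]
 [ 9.99996763e-01  2.41061254e-03 -8.13928036e-04]
 [-8.09259435e-04 -1.93702950e-03 -9.99997797e-01]] 6.6
[ 0.6240203  -0.10430164  0.14427838]
```

View pics/w4.png

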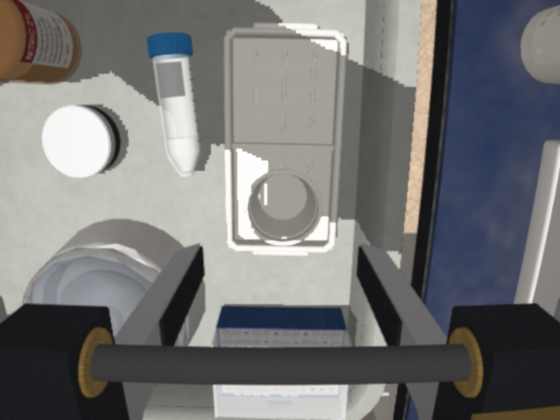

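```bash
python3 - <<'E'
from h import *
np.set_printoptions(precision=4,suppress=True)
t=cal('w4')
print("low",at_z(t,[[248,207],[319,207],[283.5,170],[283.5,244],[283.5,207]],.046))
print("tray",at_z(t,[[226,30],[347,32],[343,250],[226,250],[285,144]],.018))
E
```

```text
low [[ 0.5995 -0.1036  0.046 ]
 [ 0.6545 -0.1035  0.046 ]
 [ 0.6269 -0.0746  0.046 ]
 [ 0.6271 -0.1342  0.046 ]
 [ 0.627  -0.1036  0.046 ]]
tray [[ 0.5825  0.0298  0.018 ]
 [ 0.6756  0.0286  0.018 ]
 [ 0.68   -0.1509  0.018 ]
 [ 0.5765 -0.1511  0.018 ]
 [ 0.6282 -0.0581  0.018 ]]
```

Emit:
send_rows --commands '[{"delta_pos":[-0.02,0.02,0.015],"rot":[0,0,0],"hand":0.7},{"delta_pos":[-0.027,0.027,0.01],"rot":[0,0,0],"hand":0.7},{"delta_pos":[-0.027,0.027,0],"rot":[0,0,0],"hand":0.7},{"delta_pos":[-0.027,0.027,0],"rot":[0,0,0],"hand":0.7},{"delta_pos":[-0.027,0.027,0],"rot":[0,0,0],"hand":0.7},{"delta_pos":[-0.027,0.027,0],"rot":[0,0,0],"hand":0.7},{"delta_pos":[-0.02,0.02,0],"rot":[0,0,0],"hand":0.7},{"delta_pos":[0,0,0],"rot":[0,0,0],"hand":0.7},{"delta_pos":[0,0,0],"rot":[0,0,0],"hand":0.7}]'

```text
time_s: 7.4
ee_pos: [0.4373, 0.0754, 0.1642]
tool_rot: [[-0.004, 1.0, -0.008], [1.0, 0.004, -0.003], [-0.003, -0.008, -1.0]]
contact_force: [-0.6, -0.3, 0.4]
grip_width: 0.0796
```

Emit:
send_rows --commands '[{"delta_pos":[-0.011,0.02,-0.01],"rot":[0.003,-0.008,0],"hand":0.7},{"delta_pos":[0,0,-0.02],"rot":[0,0,0],"hand":0.7},{"delta_pos":[0,0,0],"rot":[0,0,0],"hand":0.7},{"delta_pos":[0,0,0],"rot":[0,0,0],"hand":0.7}]'

```text
time_s: 7.73
ee_pos: [0.427, 0.0952, 0.133]
tool_rot: [[-0.003, 1.0, 0.001], [1.0, 0.003, 0.0], [0.0, 0.001, -1.0]]
contact_force: [-0.4, 0.8, -0.3]
grip_width: 0.0799
```

```bash
python3 -c "
from h import *
o=arm.get_obs();print(o['ee_pos'],o['tool_rot'],o['time_s'])
shot('wrist','w5')
print(arm.get_obs()['ee_pos'])"
```

```text
[0.42700745 0.09519367 0.13298429] [[-3.25593758e-03  9.99993843e-01  1.30859227e-03]
 [ 9.99994648e-01  3.25551426e-03  3.25495676e-04]
 [ 3.21233531e-04  1.30964506e-03 -9.99999091e-01]] 7.7333
[0.42698169 0.09497127 0.13298361]
```

View pics/w5.png

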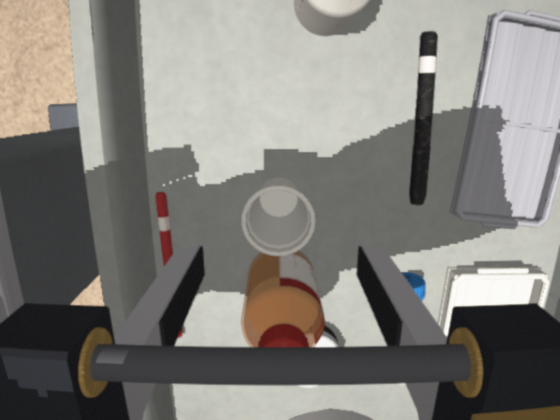

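```bash
python3 - <<'E'
from h import *
np.set_printoptions(precision=4,suppress=True)
t=cal('w5')
print("tall",at_z(t,[[241,221],[315,221],[278,187],[278,256],[278,221]],.068))
E
```

```text
tall [[0.4001 0.0967 0.068 ]
 [0.4506 0.0968 0.068 ]
 [0.4253 0.1205 0.068 ]
 [0.4254 0.0709 0.068 ]
 [0.4253 0.0968 0.068 ]]
```

Emit:
send_rows --commands '[{"delta_pos":[-0.0015,0.001,-0.03],"rot":[0,0,0],"hand":0.7},{"delta_pos":[0,0,-0.025],"rot":[0,0,0],"hand":0.7},{"delta_pos":[0,0,-0.01],"rot":[0,0,0],"hand":0.7},{"delta_pos":[0,0,0],"rot":[0,0,0],"hand":0.7}]'

```text
time_s: 8.12
ee_pos: [0.4298, 0.0945, 0.069]
tool_rot: [[0.001, 1.0, 0.006], [1.0, -0.001, 0.002], [0.002, 0.006, -1.0]]
contact_force: [-0.3, 0.3, -0.8]
grip_width: 0.0797
```

Emit:
send_rows --commands '[{"delta_pos":[-0.005,0.002,-0.012],"rot":[-0.002,0.006,0],"hand":0.7},{"delta_pos":[0,0,-0.009],"rot":[0,0,0],"hand":0.7},{"delta_pos":[0,0,0],"rot":[0,0,0],"hand":0.7},{"delta_pos":[0,0,0],"rot":[0,0,0],"hand":0.7}]'

```text
time_s: 8.45
ee_pos: [0.4264, 0.096, 0.0481]
tool_rot: [[0.004, 1.0, 0.001], [1.0, -0.004, 0.0], [0.0, 0.001, -1.0]]
contact_force: [0.2, -0.2, 0.5]
grip_width: 0.0796
```

Emit:
send_rows --commands '[{"delta_pos":[-0.001,0,-0.004],"rot":[0,0,0],"hand":0.7},{"delta_pos":[0,0,0],"rot":[0,0,0],"hand":0.4},{"delta_pos":[0,0,0],"rot":[0,0,0],"hand":0},{"delta_pos":[0,0,0],"rot":[0,0,0],"hand":-0.2},{"delta_pos":[0,0,0],"rot":[0,0,0],"hand":-0.2},{"delta_pos":[0,0,0],"rot":[0,0,0],"hand":-0.2},{"delta_pos":[0,0,0],"rot":[0,0,0],"hand":-0.2},{"delta_pos":[0,0,0],"rot":[0,0,0],"hand":-0.2}]'

```text
time_s: 9.12
ee_pos: [0.4266, 0.0967, 0.0456]
tool_rot: [[0.003, 1.0, 0.004], [1.0, -0.003, 0.003], [0.003, 0.004, -1.0]]
contact_force: [-0.2, 0.4, -0.9]
grip_width: 0.0478
```

Emit:
send_rows --commands '[{"delta_pos":[0,0,0.02],"rot":[0,0,0],"hand":-0.2},{"delta_pos":[0,0,0.035],"rot":[0,0,0],"hand":-0.2},{"delta_pos":[0,0,0.035],"rot":[0,0,0],"hand":-0.2},{"delta_pos":[0,0,0.03],"rot":[0,0,0],"hand":-0.2},{"delta_pos":[0.02,-0.015,0.02],"rot":[0,0,0],"hand":-0.2},{"delta_pos":[0.027,-0.027,0.01],"rot":[0,0,0],"hand":-0.2},{"delta_pos":[0.027,-0.027,0],"rot":[0,0,0],"hand":-0.2},{"delta_pos":[0.027,-0.027,0],"rot":[0,0,0],"hand":-0.2},{"delta_pos":[0.027,-0.027,0],"rot":[0,0,0],"hand":-0.2},{"delta_pos":[0.027,-0.027,0],"rot":[0,0,0],"hand":-0.2}]'

```text
time_s: 9.95
ee_pos: [0.5819, -0.0551, 0.2047]
tool_rot: [[-0.011, 1.0, 0.005], [1.0, 0.011, 0.005], [0.005, 0.005, -1.0]]
contact_force: [1.3, 1.5, -0.4]
grip_width: 0.0479
```

Emit:
send_rows --commands '[{"delta_pos":[0.027,-0.027,0],"rot":[-0.005,0.005,-0.01],"hand":-0.2},{"delta_pos":[0.014,-0.017,-0.02],"rot":[0,0,0],"hand":-0.2},{"delta_pos":[0,0,-0.03],"rot":[0,0,0],"hand":-0.2},{"delta_pos":[0,0,-0.02],"rot":[0,0,0],"hand":-0.2},{"delta_pos":[0,0,0],"rot":[0,0,0],"hand":-0.2},{"delta_pos":[0,0,0],"rot":[0,0,0],"hand":-0.2}]'

```text
time_s: 10.45
ee_pos: [0.6289, -0.1111, 0.1314]
tool_rot: [[0.007, 1.0, 0.002], [1.0, -0.007, -0.005], [-0.005, 0.002, -1.0]]
contact_force: [0.7, 0.2, -0.1]
grip_width: 0.048
```

Emit:
send_rows --commands '[{"delta_pos":[-0.002,0.0065,-0.02],"rot":[0.005,0.002,0.006],"hand":-0.2},{"delta_pos":[0,0,0],"rot":[0,0,0],"hand":-0.2},{"delta_pos":[0,0,0],"rot":[0,0,0],"hand":-0.2}]'

```text
time_s: 10.7
ee_pos: [0.6278, -0.1039, 0.1145]
tool_rot: [[-0.0, 1.0, 0.002], [1.0, 0.0, -0.0], [-0.0, 0.002, -1.0]]
contact_force: [0.4, -0.8, 0.3]
grip_width: 0.0478
```

```bash
python3 -c "
from h import *
o=arm.get_obs();print(o['ee_pos'],o['tool_rot'],o['time_s'])
shot('wrist','w6');shot('scene','s6')
print(arm.get_obs()['ee_pos'])
im=cv2.imread('pics/s6.png');cv2.imwrite('pics/c6.png',cv2.resize(im[130:270,300:440],None,fx=4,fy=4,interpolation=cv2.INTER_CUBIC))
"
```

```text
[ 0.62776225 -0.10393673  0.11452796] [[-1.87695704e-04  9.99998149e-01  1.91480846e-03]
 [ 9.99999981e-01  1.87788207e-04 -4.81293700e-05]
 [-4.84888593e-05  1.91479939e-03 -9.99998166e-01]] 10.7
[ 0.62782625 -0.10371858  0.11450603]
```

View pics/w6.png

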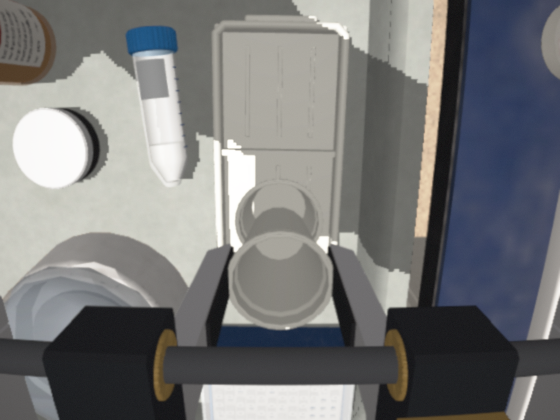

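View pics/c6.png

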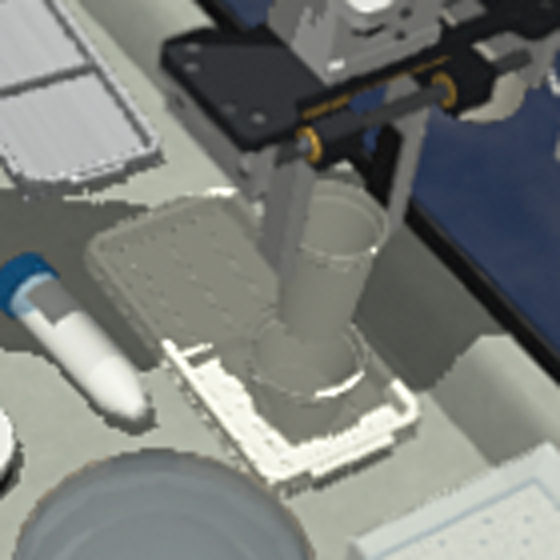

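```bash
python3 - <<'E'
from h import *
np.set_printoptions(precision=4,suppress=True)
t=cal('w6')
print("tall",at_z(t,[[229,279],[332,279],[280.5,231],[280.5,328]],.137))
print("low",at_z(t,[[237,219],[319,219],[278,180]],.046))
E
```

```text
tall [[ 0.6039 -0.1021  0.137 ]
 [ 0.6513 -0.1022  0.137 ]
 [ 0.6276 -0.0787  0.137 ]
 [ 0.6276 -0.1283  0.137 ]]
low [[ 0.5977 -0.1021  0.046 ]
 [ 0.6545 -0.1021  0.046 ]
 [ 0.6262 -0.0746  0.046 ]]
```

Emit:
send_rows --commands '[{"delta_pos":[-0.001,0,-0.015],"rot":[0,0.002,0],"hand":-0.2},{"delta_pos":[0,-0.001,-0.012],"rot":[0,0,0],"hand":-0.2},{"delta_pos":[0,0,-0.003],"rot":[0,0,0],"hand":-0.2},{"delta_pos":[0,0,0],"rot":[0,0,0],"hand":-0.2}]'

```text
time_s: 11.13
ee_pos: [0.6283, -0.1045, 0.0852]
tool_rot: [[-0.001, 1.0, 0.005], [1.0, 0.001, 0.001], [0.001, 0.005, -1.0]]
contact_force: [0.2, 0.2, -0.7]
grip_width: 0.0481
```

Emit:
send_rows --commands '[{"delta_pos":[-0.002,0,-0.01],"rot":[-0.001,0.005,0],"hand":-0.2},{"delta_pos":[0,0,-0.006],"rot":[0,0,0],"hand":-0.2},{"delta_pos":[0,0,0],"rot":[0,0,0],"hand":-0.2},{"delta_pos":[0,0,0],"rot":[0,0,0],"hand":-0.2}]'

```text
time_s: 11.47
ee_pos: [0.6258, -0.1049, 0.067]
tool_rot: [[-0.001, 1.0, -0.002], [1.0, 0.001, -0.001], [-0.001, -0.002, -1.0]]
contact_force: [-0.1, 0.5, -0.3]
grip_width: 0.0477
```

Emit:
send_rows --commands '[{"delta_pos":[0.001,0.0005,-0.006],"rot":[0,-0.002,0],"hand":-0.2},{"delta_pos":[0,0,-0.004],"rot":[0,0,0],"hand":-0.2},{"delta_pos":[0,0,0],"rot":[0,0,0],"hand":-0.2},{"delta_pos":[0,0,0],"rot":[0,0,0],"hand":-0.2}]'

```text
time_s: 11.8
ee_pos: [0.6271, -0.1044, 0.0562]
tool_rot: [[-0.001, 1.0, 0.001], [1.0, 0.001, -0.001], [-0.001, 0.001, -1.0]]
contact_force: [-0.4, -0.2, -1.3]
grip_width: 0.0482
```

Emit:
send_rows --commands '[{"delta_pos":[0,0,-0.003],"rot":[0,0,0],"hand":-0.2},{"delta_pos":[0,0,0],"rot":[0,0,0],"hand":-0.2},{"delta_pos":[0,0,0],"rot":[0,0,0],"hand":-0.2}]'

```text
time_s: 12.05
ee_pos: [0.6273, -0.1044, 0.0532]
tool_rot: [[-0.001, 1.0, 0.001], [1.0, 0.001, -0.001], [-0.001, 0.001, -1.0]]
contact_force: [0.8, -0.8, 0.0]
grip_width: 0.048
```

Seated within ~0.6 mm; release, rise and look.

Emit:
send_rows --commands '[{"delta_pos":[0,0,0],"rot":[0,0,0],"hand":0.4},{"delta_pos":[0,0,0],"rot":[0,0,0],"hand":0.6},{"delta_pos":[0,0,0],"rot":[0,0,0],"hand":0.7},{"delta_pos":[0,0,0.02],"rot":[0,0,0],"hand":0.7},{"delta_pos":[0,0,0.03],"rot":[0,0,0],"hand":0.7},{"delta_pos":[0,0,0.035],"rot":[0,0,0],"hand":0.7},{"delta_pos":[0,0,0.02],"rot":[0,0,0],"hand":0.7},{"delta_pos":[0,0,0],"rot":[0,0,0],"hand":0.7}]'

```text
time_s: 12.72
ee_pos: [0.6256, -0.1048, 0.1615]
tool_rot: [[-0.0, 1.0, -0.002], [1.0, 0.0, -0.001], [-0.001, -0.002, -1.0]]
contact_force: [0.0, -0.3, -0.0]
grip_width: 0.0796
```

```bash
python3 -c "
from h import *
o=arm.get_obs();print(o['ee_pos'],o['tool_rot'],o['time_s'])
shot('wrist','w7');shot('scene','s7')
print(arm.get_obs()['ee_pos'])
im=cv2.imread('pics/s7.png');cv2.imwrite('pics/c7.png',cv2.resize(im[130:270,300:440],None,fx=4,fy=4,interpolation=cv2.INTER_CUBIC))
"
```

```text
[ 0.62563595 -0.10481756  0.16146769] [[-4.76378482e-06  9.99997443e-01 -2.26153710e-03]
 [ 9.99999007e-01  1.57623335e-06 -1.40946207e-03]
 [-1.40945490e-03 -2.26154157e-03 -9.99996449e-01]] 12.7167
[ 0.62448908 -0.10433654  0.15833173]
```

View pics/w7.png

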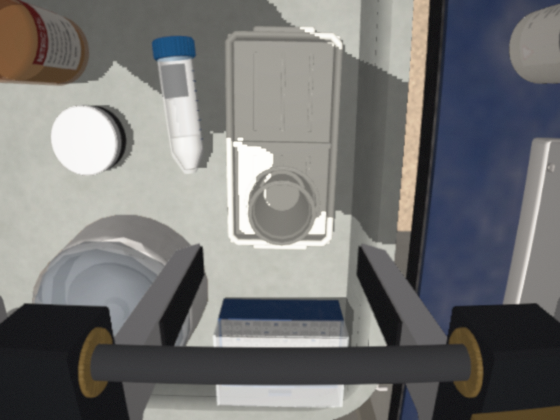

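View pics/c7.png

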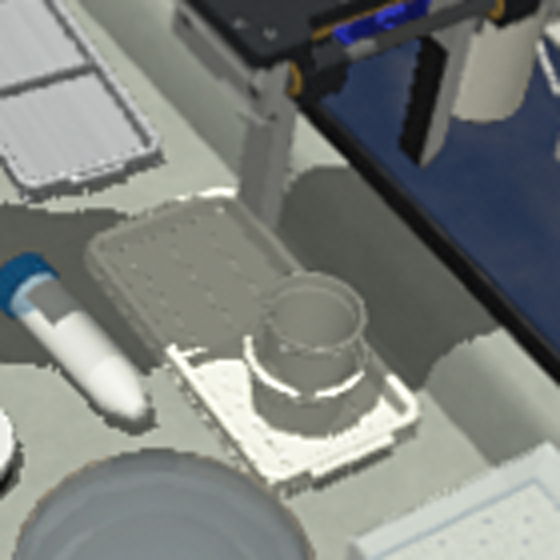

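Emit:
send_rows --commands '[{"delta_pos":[-0.02,0.014,0.025],"rot":[0,0,0],"hand":0.5},{"delta_pos":[-0.03,0.02,0.01],"rot":[0,0,0],"hand":0.4},{"delta_pos":[-0.03,0.02,0],"rot":[0,0,0],"hand":0.4},{"delta_pos":[-0.03,0.02,0],"rot":[0,0,0],"hand":0.4},{"delta_pos":[-0.03,0.02,0],"rot":[0,0,0],"hand":0.4},{"delta_pos":[-0.03,0.02,0],"rot":[0,0,0],"hand":0.4},{"delta_pos":[-0.01,0.01,0],"rot":[0,0,0],"hand":0.4},{"delta_pos":[0,0,0],"rot":[0,0,0],"hand":0.4},{"delta_pos":[0,0,0],"rot":[0,0,0],"hand":0.4}]'

```text
time_s: 13.57
ee_pos: [0.4303, 0.0233, 0.1819]
tool_rot: [[-0.004, 1.0, -0.021], [1.0, 0.004, -0.007], [-0.007, -0.021, -1.0]]
contact_force: [0.1, 0.5, -0.0]
grip_width: 0.066
```

Emit:
send_rows --commands '[{"delta_pos":[0,0,0],"rot":[0.007,-0.021,0],"hand":0.4},{"delta_pos":[0,0,0],"rot":[0,0,0],"hand":0.4},{"delta_pos":[0,0,0],"rot":[0,0,0],"hand":0.4}]'

```text
time_s: 13.82
ee_pos: [0.4312, 0.022, 0.1809]
tool_rot: [[-0.003, 1.0, 0.002], [1.0, 0.003, -0.002], [-0.002, 0.002, -1.0]]
contact_force: [0.2, -0.4, 0.3]
grip_width: 0.0658
```

```bash
python3 -c "
from h import *
o=arm.get_obs();print(o['ee_pos'],o['tool_rot'],o['time_s'])
shot('wrist','w8');shot('top','t8')
print(arm.get_obs()['ee_pos'])
"
```

```text
[0.43124765 0.02195545 0.18086301] [[-0.00300541  0.99999432  0.00152761]
 [ 0.99999431  0.00300775 -0.00153002]
 [-0.0015346   0.001523   -0.99999766]] 13.8167
[0.43120075 0.02187721 0.18091214]
```

View pics/w8.png

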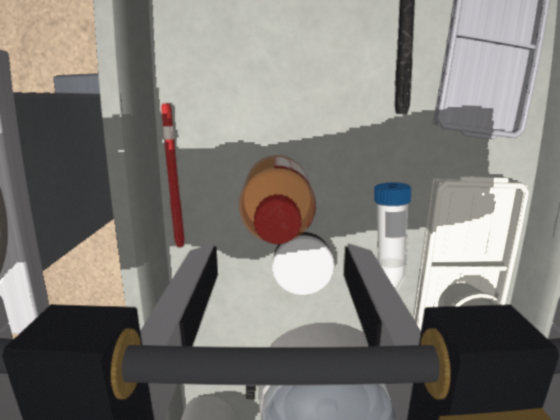

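```bash
python3 - <<'E'
from h import *
np.set_printoptions(precision=4,suppress=True)
t=cal('w8')
print("large",at_z(t,[[253,218],[302,218],[277.5,194],[277.5,243],[277.5,218.5]],.121))
print("case",at_z(t,[[272,264],[335,264],[303.5,235],[303.5,294],[303.5,264.5]],.024))
E
```

```text
large [[0.413  0.0271 0.121 ]
 [0.4456 0.0272 0.121 ]
 [0.4293 0.0436 0.121 ]
 [0.4293 0.0093 0.121 ]
 [0.4293 0.0268 0.121 ]]
case [[ 0.4234 -0.0506  0.024 ]
 [ 0.4849 -0.0506  0.024 ]
 [ 0.4535 -0.0204  0.024 ]
 [ 0.4548 -0.0834  0.024 ]
 [ 0.4541 -0.0511  0.024 ]]
```

Emit:
send_rows --commands '[{"delta_pos":[-0.003,0.004,-0.025],"rot":[0.002,0.002,0],"hand":0.4},{"delta_pos":[-0.002,0.001,-0.02],"rot":[0,0,0],"hand":0.4},{"delta_pos":[0,0,-0.005],"rot":[0,0,0],"hand":0.4},{"delta_pos":[0,0,0],"rot":[0,0,0],"hand":0.4}]'

```text
time_s: 14.25
ee_pos: [0.4286, 0.0255, 0.1301]
tool_rot: [[0.001, 1.0, 0.002], [1.0, -0.001, -0.0], [-0.0, 0.002, -1.0]]
contact_force: [0.4, 0.1, -0.6]
grip_width: 0.0656
```

Emit:
send_rows --commands '[{"delta_pos":[0,0,-0.014],"rot":[0,0.002,0],"hand":0.4},{"delta_pos":[0,0,-0.009],"rot":[0,0,0],"hand":0.4},{"delta_pos":[0,0,-0.002],"rot":[0,0,0],"hand":0.4},{"delta_pos":[0,0,0],"rot":[0,0,0],"hand":0.4}]'

```text
time_s: 14.58
ee_pos: [0.4306, 0.0246, 0.1061]
tool_rot: [[0.003, 1.0, 0.001], [1.0, -0.003, -0.001], [-0.001, 0.001, -1.0]]
contact_force: [0.2, -0.5, 0.1]
grip_width: 0.0657
```

Emit:
send_rows --commands '[{"delta_pos":[-0.001,0.001,-0.003],"rot":[0,0,0],"hand":0.4},{"delta_pos":[0,0,0],"rot":[0,0,0],"hand":0.1},{"delta_pos":[0,0,0],"rot":[0,0,0],"hand":-0.3},{"delta_pos":[0,0,0],"rot":[0,0,0],"hand":-0.5},{"delta_pos":[0,0,0],"rot":[0,0,0],"hand":-0.5},{"delta_pos":[0,0,0],"rot":[0,0,0],"hand":-0.5},{"delta_pos":[0,0,0],"rot":[0,0,0],"hand":-0.5},{"delta_pos":[0,0,0],"rot":[0,0,0],"hand":-0.5}]' --newtons 30

```text
time_s: 15.25
ee_pos: [0.4306, 0.0261, 0.1053]
tool_rot: [[0.003, 1.0, 0.003], [1.0, -0.003, 0.001], [0.001, 0.003, -1.0]]
contact_force: [-0.2, -0.5, -3.0]
grip_width: 0.0334
```

Emit:
send_rows --commands '[{"delta_pos":[0,0,0.008],"rot":[0,0,0],"hand":-0.6},{"delta_pos":[0,0,0.015],"rot":[0,0,0],"hand":-0.6},{"delta_pos":[0,0,0.02],"rot":[0,0,0],"hand":-0.6},{"delta_pos":[0,0,0.025],"rot":[0,0,0],"hand":-0.6},{"delta_pos":[0,0,0.02],"rot":[0,0,0],"hand":-0.6},{"delta_pos":[0,0,0],"rot":[0,0,0],"hand":-0.6}]'

```text
time_s: 15.75
ee_pos: [0.4285, 0.0237, 0.1978]
tool_rot: [[0.005, 1.0, -0.001], [1.0, -0.005, -0.004], [-0.004, -0.001, -1.0]]
contact_force: [0.7, -0.7, -2.2]
grip_width: 0.0334
```

Emit:
send_rows --commands '[{"delta_pos":[0.012,-0.003,0],"rot":[0.004,0,0],"hand":-0.6},{"delta_pos":[0.022,-0.005,0],"rot":[0,0,0],"hand":-0.6},{"delta_pos":[0.028,-0.006,0],"rot":[0,0,0],"hand":-0.6},{"delta_pos":[0.028,-0.006,0],"rot":[0,0,0],"hand":-0.6},{"delta_pos":[0.028,-0.006,0],"rot":[0,0,0],"hand":-0.6},{"delta_pos":[0.028,-0.006,0],"rot":[0,0,0],"hand":-0.6},{"delta_pos":[0.02,-0.003,0],"rot":[0,0,0],"hand":-0.6},{"delta_pos":[0.008,0,0],"rot":[0,0,0],"hand":-0.6},{"delta_pos":[0,0,0],"rot":[0,0,0],"hand":-0.6},{"delta_pos":[0,0,0],"rot":[0,0,0],"hand":-0.6}]'

```text
time_s: 16.58
ee_pos: [0.6071, -0.013, 0.1943]
tool_rot: [[0.001, 1.0, -0.003], [1.0, -0.001, 0.002], [0.002, -0.003, -1.0]]
contact_force: [0.1, -0.2, -3.6]
grip_width: 0.0323
```

```bash
python3 -c "
from h import *
o=arm.get_obs();print(o['ee_pos'],o['tool_rot'],o['time_s'])
shot('wrist','w9');shot('scene','s9')
print(arm.get_obs()['ee_pos'])
im=cv2.imread('pics/s9.png');cv2.imwrite('pics/c9.png',cv2.resize(im[100:260,290:450],None,fx=3.5,fy=3.5,interpolation=cv2.INTER_CUBIC))
"
```

```text
[ 0.60714656 -0.01297005  0.19427239] [[ 0.00141327  0.9999932  -0.0034063 ]
 [ 0.99999656 -0.00140574  0.00221446]
 [ 0.00220965 -0.00340941 -0.99999175]] 16.5833
[ 0.60669028 -0.01248279  0.19466338]
```

View pics/w9.png

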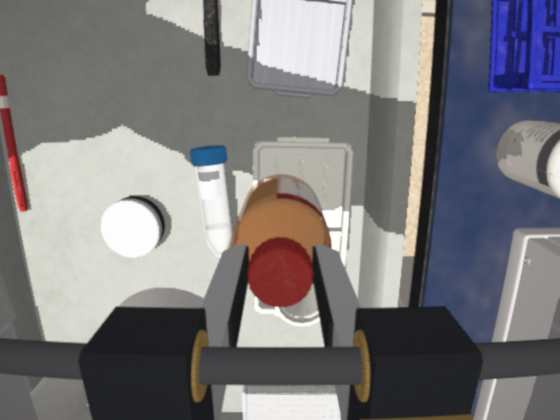

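View pics/c9.png

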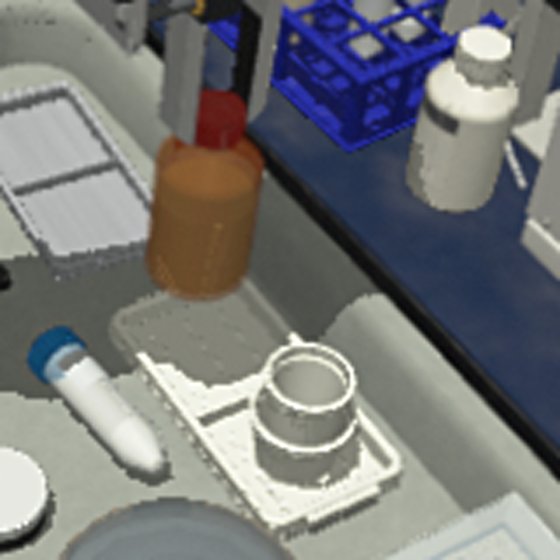

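Emit:
send_rows --commands '[{"delta_pos":[0.012,-0.002,0],"rot":[-0.002,-0.003,0],"hand":-0.7},{"delta_pos":[0.01,-0.002,-0.015],"rot":[0,0,0],"hand":-0.7},{"delta_pos":[0,0,-0.02],"rot":[0,0,0],"hand":-0.7},{"delta_pos":[0,0,-0.015],"rot":[0,0,0],"hand":-0.7},{"delta_pos":[0,0,0],"rot":[0,0,0],"hand":-0.7},{"delta_pos":[0,0,0],"rot":[0,0,0],"hand":-0.7}]' --newtons 40

```text
time_s: 17.18
ee_pos: [0.6297, -0.0144, 0.1463]
tool_rot: [[-0.002, 1.0, 0.005], [1.0, 0.002, 0.005], [0.005, 0.005, -1.0]]
contact_force: [0.8, 0.9, -2.4]
grip_width: 0.0325
```

Emit:
send_rows --commands '[{"delta_pos":[-0.001,-0.0015,-0.012],"rot":[-0.005,0.005,0],"hand":-0.7},{"delta_pos":[0,0,-0.01],"rot":[0,0,0],"hand":-0.7},{"delta_pos":[0,0,-0.004],"rot":[0,0,0],"hand":-0.7},{"delta_pos":[0,0,0],"rot":[0,0,0],"hand":-0.7}]'

```text
time_s: 17.52
ee_pos: [0.6295, -0.0153, 0.1206]
tool_rot: [[-0.003, 1.0, 0.003], [1.0, 0.003, 0.001], [0.001, 0.003, -1.0]]
contact_force: [-0.3, 0.2, -3.3]
grip_width: 0.0326
```

Emit:
send_rows --commands '[{"delta_pos":[-0.001,-0.001,-0.006],"rot":[-0.001,0.003,0],"hand":-0.7},{"delta_pos":[0,0,-0.002],"rot":[0,0,0],"hand":-0.7},{"delta_pos":[0,0,0],"rot":[0,0,0],"hand":-0.7}]'

```text
time_s: 17.77
ee_pos: [0.6286, -0.0164, 0.1122]
tool_rot: [[-0.003, 1.0, -0.0], [1.0, 0.003, -0.0], [-0.0, -0.0, -1.0]]
contact_force: [0.9, 0.4, -3.0]
grip_width: 0.0325
```

Emit:
send_rows --commands '[{"delta_pos":[0,0,-0.002],"rot":[0,0,0],"hand":-0.7},{"delta_pos":[0,0,0],"rot":[0,0,0],"hand":-0.7}]'

```text
time_s: 17.93
ee_pos: [0.629, -0.0165, 0.1104]
tool_rot: [[-0.003, 1.0, 0.001], [1.0, 0.003, 0.0], [0.0, 0.001, -1.0]]
contact_force: [-0.8, -0.9, -3.6]
grip_width: 0.0328
```

Emit:
send_rows --commands '[{"delta_pos":[0,0,-0.0015],"rot":[0,0,0],"hand":-0.7},{"delta_pos":[0,0,0],"rot":[0,0,0],"hand":-0.7}]'

```text
time_s: 18.1
ee_pos: [0.6302, -0.0165, 0.1103]
tool_rot: [[-0.003, 1.0, 0.003], [1.0, 0.003, 0.001], [0.001, 0.003, -1.0]]
contact_force: [0.2, -0.9, -2.6]
grip_width: 0.0324
```

Emit:
send_rows --commands '[{"delta_pos":[-0.002,0,-0.0025],"rot":[0,0.003,0],"hand":-0.7},{"delta_pos":[0,0,0],"rot":[0,0,0],"hand":-0.7}]'

```text
time_s: 18.27
ee_pos: [0.6313, -0.0165, 0.1106]
tool_rot: [[-0.003, 1.0, 0.007], [1.0, 0.003, 0.001], [0.001, 0.007, -1.0]]
contact_force: [0.6, -0.4, -3.3]
grip_width: 0.0326
```

```bash
python3 -c "
from h import *
o=arm.get_obs();print(o['ee_pos'],o['joints'],o['joint_efforts'],o['contact_force'],o['ft_torque'])
shot('wrist','w10');shot('scene','s10')
print(arm.get_obs()['ee_pos'],arm.get_obs()['contact_force'])
im=cv2.imread('pics/s10.png');cv2.imwrite('pics/c10.png',cv2.resize(im[60:260,290:490],None,fx=3,fy=3,interpolation=cv2.INTER_CUBIC))
"
```

```text
[ 0.63134077 -0.01649497  0.11060798] [-31.46573303  29.98178506  36.75836047 104.60326092 -22.30638164
  52.36441878  15.55343136] [-6.73191156e-02 -8.59754348e+01  1.74201930e+01 -3.94307685e+01
 -1.39778615e-01 -1.72124477e-01  3.74048925e-02] [ 0.62614406 -0.36710667 -3.26128648] [-0.03480796  0.0682632   0.00959222]
[ 0.63085925 -0.01653509  0.11014027] [ 1.86909954 -0.80582986  6.32036257]
```

View pics/w10.png

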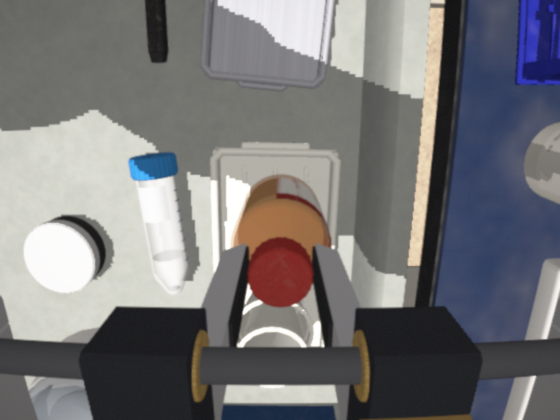

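View pics/c10.png

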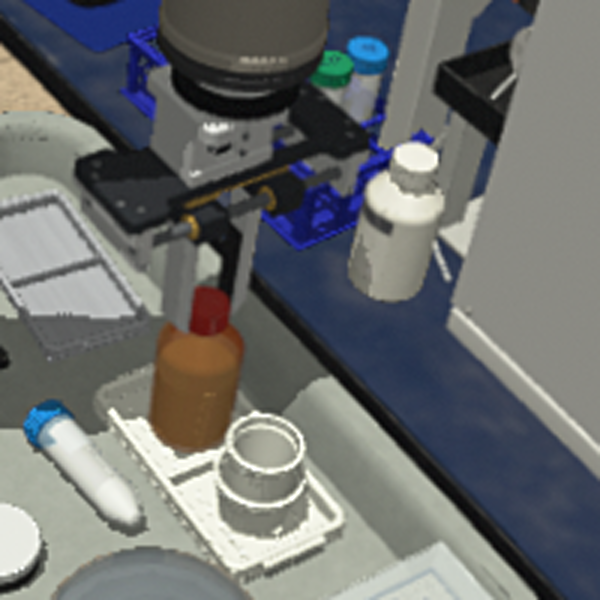

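Emit:
send_rows --commands '[{"delta_pos":[0,0,0],"rot":[0,0,0],"hand":-0.1},{"delta_pos":[0,0,0],"rot":[0,0,0],"hand":0.2},{"delta_pos":[0,0,0],"rot":[0,0,0],"hand":0.4},{"delta_pos":[0,0,0],"rot":[0,0,0],"hand":0.4}]'

```text
time_s: 18.7
ee_pos: [0.6306, -0.0166, 0.1099]
tool_rot: [[-0.003, 1.0, 0.005], [1.0, 0.003, 0.001], [0.001, 0.005, -1.0]]
contact_force: [0.0, 0.1, 0.4]
grip_width: 0.0555
```

Emit:
send_rows --commands '[{"delta_pos":[0,0,0.01],"rot":[0,0,0],"hand":0.4},{"delta_pos":[0,0,0.02],"rot":[0,0,0],"hand":0.4},{"delta_pos":[0,0,0.03],"rot":[0,0,0],"hand":0.4},{"delta_pos":[0,0,0.02],"rot":[0,0,0],"hand":0.4},{"delta_pos":[0,0,0],"rot":[0,0,0],"hand":0.4}]'

```text
time_s: 19.12
ee_pos: [0.6286, -0.0175, 0.1937]
tool_rot: [[-0.002, 1.0, 0.001], [1.0, 0.002, -0.0], [-0.0, 0.001, -1.0]]
contact_force: [0.4, -0.5, 0.7]
grip_width: 0.0653
```

```bash
python3 -c "
from h import *
o=arm.get_obs();print(o['ee_pos'],o['time_s'])
shot('wrist','w11')
"
```

```text
[ 0.6285728  -0.01745905  0.19369265] 19.1167
```

View pics/w11.png

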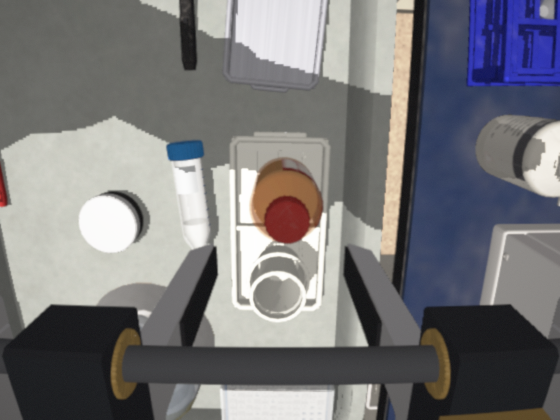

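```bash
python3 - <<'E'
from h import *
np.set_printoptions(precision=4,suppress=True)
t=cal('w11')
print("large",at_z(t,[[264,219],[309,219],[287,197],[287,243]],.125))
print("case",at_z(t,[[79,222],[141,222],[110,222]],.024))
print("tray",at_z(t,[[231,138],[329,138],[232,306],[325,306]],.018))
E
```

```text
large [[ 0.6172 -0.0157  0.125 ]
 [ 0.6483 -0.0156  0.125 ]
 [ 0.633   0.      0.125 ]
 [ 0.6332 -0.0334  0.125 ]]
case [[ 0.4259 -0.0515  0.024 ]
 [ 0.4906 -0.0512  0.024 ]
 [ 0.4587 -0.0513  0.024 ]]
tray [[ 0.5823  0.0299  0.018 ]
 [ 0.6742  0.0299  0.018 ]
 [ 0.5769 -0.1476  0.018 ]
 [ 0.6765 -0.1476  0.018 ]]
```

Emit:
send_rows --commands '[{"delta_pos":[-0.02,-0.002,0.005],"rot":[0,0,0],"hand":0.7},{"delta_pos":[-0.03,-0.006,0],"rot":[0,0,0],"hand":0.7},{"delta_pos":[-0.03,-0.006,0],"rot":[0,0,0],"hand":0.7},{"delta_pos":[-0.03,-0.006,-0.02],"rot":[0,0,0],"hand":0.7},{"delta_pos":[-0.03,-0.006,-0.03],"rot":[0,0,0],"hand":0.7},{"delta_pos":[-0.015,-0.004,-0.02],"rot":[0,0,0],"hand":0.7},{"delta_pos":[0,0,0],"rot":[0,0,0],"hand":0.7},{"delta_pos":[0,0,0],"rot":[0,0,0],"hand":0.7}]'

```text
time_s: 19.83
ee_pos: [0.4642, -0.047, 0.1227]
tool_rot: [[-0.004, 1.0, -0.002], [1.0, 0.004, 0.0], [0.0, -0.002, -1.0]]
contact_force: [0.3, -0.5, 0.5]
grip_width: 0.0799
```

Emit:
send_rows --commands '[{"delta_pos":[-0.01,-0.006,0],"rot":[0,-0.002,0],"hand":0.7},{"delta_pos":[0,0,0],"rot":[0,0,0],"hand":0.7},{"delta_pos":[0,0,0],"rot":[0,0,0],"hand":0.7}]'

```text
time_s: 20.08
ee_pos: [0.4556, -0.0536, 0.124]
tool_rot: [[-0.004, 1.0, 0.001], [1.0, 0.004, -0.001], [-0.001, 0.001, -1.0]]
contact_force: [0.2, -0.0, -0.0]
grip_width: 0.0797
```

```bash
python3 -c "
from h import *
o=arm.get_obs();print(o['ee_pos'],o['time_s'])
shot('wrist','w12')
"
```

```text
[ 0.45560642 -0.05355158  0.12401682] 20.0833
```

View pics/w12.png

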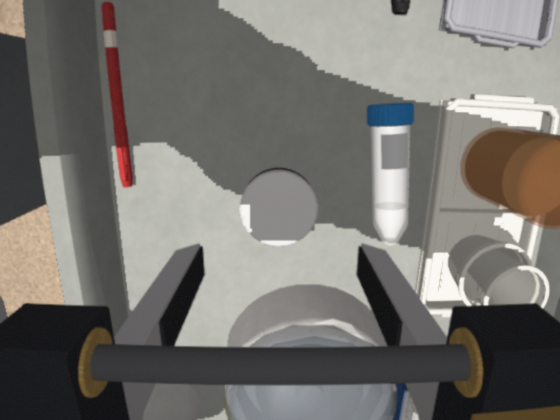

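```bash
python3 - <<'E'
from h import *
np.set_printoptions(precision=4,suppress=True)
t=cal('w12')
print("case",at_z(t,[[240,207],[318,207],[279,169],[279,246],[279,207.5]],.024))
E
```

```text
case [[ 0.4244 -0.0522  0.024 ]
 [ 0.4847 -0.052   0.024 ]
 [ 0.4545 -0.0224  0.024 ]
 [ 0.4547 -0.0844  0.024 ]
 [ 0.4546 -0.0525  0.024 ]]
```

Emit:
send_rows --commands '[{"delta_pos":[-0.003,0,-0.03],"rot":[0,0,0],"hand":0.7},{"delta_pos":[0,0,-0.03],"rot":[0,0,0],"hand":0.7},{"delta_pos":[0,0,-0.018],"rot":[0,0,0],"hand":0.7},{"delta_pos":[0,0,-0.004],"rot":[0,0,0],"hand":0.7},{"delta_pos":[0,0,0],"rot":[0,0,0],"hand":0.7}]'

```text
time_s: 20.55
ee_pos: [0.4587, -0.053, 0.0421]
tool_rot: [[-0.006, 1.0, 0.01], [1.0, 0.006, -0.0], [-0.0, 0.01, -1.0]]
contact_force: [-0.3, -0.7, 0.4]
grip_width: 0.0796
```

Emit:
send_rows --commands '[{"delta_pos":[-0.005,0,-0.015],"rot":[0,0.01,0],"hand":0.7},{"delta_pos":[0,0,-0.01],"rot":[0,0,0],"hand":0.7},{"delta_pos":[0,0,0],"rot":[0,0,0],"hand":0.7},{"delta_pos":[0,0,0],"rot":[0,0,0],"hand":0.7}]'

```text
time_s: 20.88
ee_pos: [0.4572, -0.0529, 0.0194]
tool_rot: [[-0.007, 1.0, 0.004], [1.0, 0.007, 0.0], [0.0, 0.004, -1.0]]
contact_force: [0.2, -0.9, -0.3]
grip_width: 0.08
```

Emit:
send_rows --commands '[{"delta_pos":[-0.003,0,-0.006],"rot":[0,0.004,0],"hand":0.7},{"delta_pos":[0,0,-0.002],"rot":[0,0,0],"hand":0.7},{"delta_pos":[0,0,0],"rot":[0,0,0],"hand":0.7}]'

```text
time_s: 21.13
ee_pos: [0.4558, -0.0526, 0.0128]
tool_rot: [[-0.007, 1.0, 0.003], [1.0, 0.007, 0.001], [0.001, 0.003, -1.0]]
contact_force: [0.4, 0.8, 0.2]
grip_width: 0.08
```

Emit:
send_rows --commands '[{"delta_pos":[-0.001,0,0],"rot":[0,0.003,0],"hand":0.4},{"delta_pos":[0,0,0],"rot":[0,0,0],"hand":0.1},{"delta_pos":[0,0,0],"rot":[0,0,0],"hand":0.1},{"delta_pos":[0,0,0],"rot":[0,0,0],"hand":0.1},{"delta_pos":[0,0,0],"rot":[0,0,0],"hand":0.1},{"delta_pos":[0,0,0],"rot":[0,0,0],"hand":0.1}]' --newtons 25

```text
time_s: 21.63
ee_pos: [0.4552, -0.0524, 0.0137]
tool_rot: [[-0.007, 1.0, 0.001], [1.0, 0.007, 0.001], [0.001, 0.001, -1.0]]
contact_force: [-0.4, 0.5, -1.4]
grip_width: 0.0604
```

Emit:
send_rows --commands '[{"delta_pos":[0,0,0.015],"rot":[0,0,0],"hand":0},{"delta_pos":[0,0,0.03],"rot":[0,0,0],"hand":0},{"delta_pos":[0,0.005,0.035],"rot":[0,0,0],"hand":0},{"delta_pos":[0.01,0.015,0.03],"rot":[0,0,0],"hand":0},{"delta_pos":[0.022,0.025,0.01],"rot":[0,0,0],"hand":0},{"delta_pos":[0.027,0.028,0],"rot":[0,0,0],"hand":0},{"delta_pos":[0.027,0.028,0],"rot":[0,0,0],"hand":0},{"delta_pos":[0.027,0.028,0],"rot":[0,0,0],"hand":0},{"delta_pos":[0.027,0.028,0],"rot":[0,0,0],"hand":0},{"delta_pos":[0.015,0.01,0],"rot":[0,0,0],"hand":0}]'

```text
time_s: 22.47
ee_pos: [0.6101, 0.1205, 0.1405]
tool_rot: [[0.0, 1.0, -0.002], [1.0, -0.0, 0.006], [0.006, -0.002, -1.0]]
contact_force: [-1.0, -0.5, -0.2]
grip_width: 0.0605
```

Emit:
send_rows --commands '[{"delta_pos":[0,0,0],"rot":[0,0,0],"hand":0},{"delta_pos":[0,0,0],"rot":[0,0,0],"hand":0}]'

```text
time_s: 22.63
ee_pos: [0.6125, 0.1243, 0.1393]
tool_rot: [[-0.004, 1.0, -0.002], [1.0, 0.004, 0.005], [0.005, -0.002, -1.0]]
contact_force: [0.7, -0.4, -0.5]
grip_width: 0.0602
```

```bash
python3 -c "
from h import *
o=arm.get_obs();print(o['ee_pos'],o['time_s'],o['tool_rot'])
shot('wrist','w13')
"
```

```text
[0.61245151 0.12429986 0.13925512] 22.6333 [[-0.00440401  0.99998803 -0.0021314 ]
 [ 0.99997687  0.00441498  0.00517372]
 [ 0.00518307 -0.00210857 -0.99998434]]
```

View pics/w13.png

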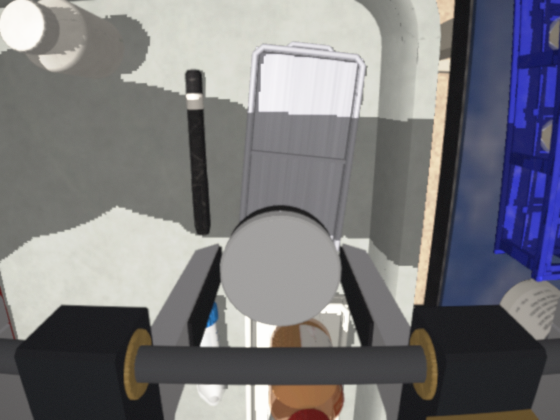

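```bash
python3 - <<'E'
from h import *
np.set_printoptions(precision=4,suppress=True)
t=cal('w13')
print("steel",at_z(t,[[254,47],[365,61],[249,150],[349,160],[339,245]],.014))
print("small",at_z(t,[[24,26]],.101))
E
```

```text
steel [[0.5914 0.2465 0.014 ]
 [0.6772 0.2369 0.014 ]
 [0.5865 0.1672 0.014 ]
 [0.668  0.1595 0.014 ]
 [0.6632 0.0854 0.014 ]]
small [[0.4653 0.2503 0.101 ]]
```

Emit:
send_rows --commands '[{"delta_pos":[0.009,-0.003,-0.03],"rot":[-0.005,-0.002,0],"hand":0},{"delta_pos":[0,-0.002,-0.03],"rot":[0,0,0],"hand":0},{"delta_pos":[0,0,-0.015],"rot":[0,0,0],"hand":0},{"delta_pos":[0,0,0],"rot":[0,0,0],"hand":0},{"delta_pos":[0,0,0],"rot":[0,0,0],"hand":0}]'

```text
time_s: 23.1
ee_pos: [0.619, 0.1146, 0.0638]
tool_rot: [[0.0, 1.0, 0.001], [1.0, -0.0, 0.001], [0.001, 0.001, -1.0]]
contact_force: [0.5, -0.1, 0.1]
grip_width: 0.0604
```

Emit:
send_rows --commands '[{"delta_pos":[0.0035,0.0065,-0.015],"rot":[0,0,0],"hand":0},{"delta_pos":[0,0,-0.015],"rot":[0,0,0],"hand":0},{"delta_pos":[0,0,0],"rot":[0,0,0],"hand":0},{"delta_pos":[0,0,0],"rot":[0,0,0],"hand":0}]'

```text
time_s: 23.43
ee_pos: [0.6234, 0.121, 0.0345]
tool_rot: [[0.002, 1.0, 0.004], [1.0, -0.002, 0.002], [0.002, 0.004, -1.0]]
contact_force: [0.5, -0.1, -0.4]
grip_width: 0.0601
```

```bash
python3 -c "
from h import *
o=arm.get_obs();print(o['ee_pos'],o['time_s'],o['tool_rot'])
shot('wrist','w14');shot('scene','s14')
im=cv2.imread('pics/s14.png');cv2.imwrite('pics/c14.png',cv2.resize(im[80:230,240:420],None,fx=4,fy=4,interpolation=cv2.INTER_CUBIC))
"
```

```text
[0.62340457 0.12102124 0.03453552] 23.4333 [[ 0.0016988   0.99998991  0.00415957]
 [ 0.9999957  -0.00170873  0.00238302]
 [ 0.0023901   0.00415551 -0.99998851]]
```

View pics/w14.png

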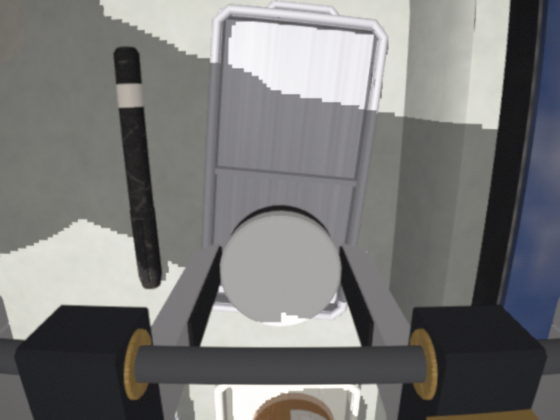

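View pics/c14.png

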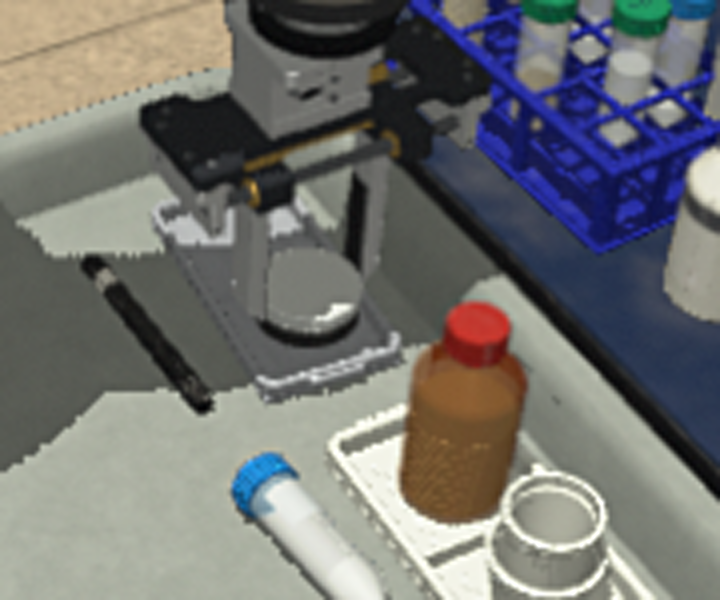

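```bash
python3 - <<'E'
from h import *
np.set_printoptions(precision=4,suppress=True)
t=cal('w14')
q=at_z(t,[[222,8],[387,25],[217,169],[356,181],[345,320]],.014);print(q)
print("case",at_z(t,[[221,267],[341,267],[281,211],[281,326]],.024+.0208))
E
```

```text
[[0.5949 0.2473 0.014 ]
 [0.6771 0.2396 0.014 ]
 [0.5894 0.1665 0.014 ]
 [0.6646 0.1597 0.014 ]
 [0.6628 0.0732 0.014 ]]
case [[0.5941 0.1233 0.0448]
 [0.653  0.123  0.0448]
 [0.6236 0.1518 0.0448]
 [0.6235 0.0897 0.0448]]
```

Emit:
send_rows --commands '[{"delta_pos":[-0.001,0.001,-0.009],"rot":[-0.002,0.004,0],"hand":0},{"delta_pos":[0,0,-0.005],"rot":[0,0,0],"hand":0},{"delta_pos":[0,0,0],"rot":[0,0,0],"hand":0},{"delta_pos":[0,0,0],"rot":[0,0,0],"hand":0}]'

```text
time_s: 23.87
ee_pos: [0.6229, 0.1223, 0.0207]
tool_rot: [[0.002, 1.0, 0.002], [1.0, -0.002, 0.001], [0.001, 0.002, -1.0]]
contact_force: [-0.4, 0.9, -1.7]
grip_width: 0.0601
```

Emit:
send_rows --commands '[{"delta_pos":[0,0,-0.003],"rot":[-0.001,0.002,0],"hand":0},{"delta_pos":[0,0,-0.0005],"rot":[0,0,0],"hand":0},{"delta_pos":[0,0,0],"rot":[0,0,0],"hand":0}]'

```text
time_s: 24.12
ee_pos: [0.6231, 0.1222, 0.017]
tool_rot: [[0.002, 1.0, -0.001], [1.0, -0.002, -0.0], [-0.0, -0.001, -1.0]]
contact_force: [-0.4, 0.5, -0.4]
grip_width: 0.0599
```

Release and lift; then toward the small bottle.

Emit:
send_rows --commands '[{"delta_pos":[0,0,0],"rot":[0,0,0],"hand":0.5},{"delta_pos":[0,0,0],"rot":[0,0,0],"hand":0.6},{"delta_pos":[0,0,0],"rot":[0,0,0],"hand":0.6},{"delta_pos":[0,0,0.02],"rot":[0,0,0],"hand":0.6},{"delta_pos":[0,0,0.035],"rot":[0,0,0],"hand":0.6},{"delta_pos":[0,0,0.035],"rot":[0,0,0],"hand":0.6},{"delta_pos":[0,0,0.035],"rot":[0,0,0],"hand":0.6},{"delta_pos":[0,0,0.02],"rot":[0,0,0],"hand":0.6},{"delta_pos":[0,0,0],"rot":[0,0,0],"hand":0.6}]'

```text
time_s: 24.87
ee_pos: [0.6211, 0.1206, 0.1673]
tool_rot: [[0.003, 1.0, -0.004], [1.0, -0.003, -0.002], [-0.002, -0.004, -1.0]]
contact_force: [1.0, -0.1, 0.3]
grip_width: 0.0752
```

```bash
python3 -c "
from h import *
o=arm.get_obs();print(o['ee_pos'],o['time_s'],o['tool_rot'])
shot('wrist','w15')
"
```

```text
[0.62113451 0.12059234 0.16726727] 24.8667 [[ 0.00313434  0.99998847 -0.00363744]
 [ 0.99999282 -0.00314207 -0.0021193 ]
 [-0.0021307  -0.00363077 -0.99999114]]
```

View pics/w15.png

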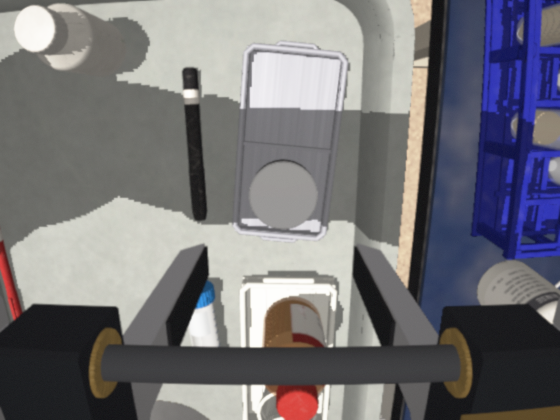

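Emit:
send_rows --commands '[{"delta_pos":[-0.018,0.013,0.005],"rot":[0.002,-0.004,0],"hand":0.4},{"delta_pos":[-0.028,0.023,0],"rot":[0,0,0],"hand":0.4},{"delta_pos":[-0.028,0.023,0],"rot":[0,0,0],"hand":0.4},{"delta_pos":[-0.028,0.023,0],"rot":[0,0,0],"hand":0.4},{"delta_pos":[-0.028,0.023,0],"rot":[0,0,0],"hand":0.4},{"delta_pos":[-0.02,0.018,0],"rot":[0,0,0],"hand":0.4},{"delta_pos":[0,0,0],"rot":[0,0,0],"hand":0.4},{"delta_pos":[0,0,0],"rot":[0,0,0],"hand":0.4}]'

```text
time_s: 25.58
ee_pos: [0.4603, 0.2449, 0.1637]
tool_rot: [[0.004, 1.0, -0.005], [1.0, -0.004, -0.006], [-0.006, -0.005, -1.0]]
contact_force: [-0.5, -0.5, 1.1]
grip_width: 0.0658
```

Emit:
send_rows --commands '[{"delta_pos":[0.002,0.005,-0.01],"rot":[0.006,-0.005,0],"hand":0.4},{"delta_pos":[0,0,0],"rot":[0,0,0],"hand":0.4},{"delta_pos":[0,0,0],"rot":[0,0,0],"hand":0.4}]'

```text
time_s: 25.83
ee_pos: [0.4621, 0.2492, 0.152]
tool_rot: [[0.004, 1.0, -0.001], [1.0, -0.004, -0.001], [-0.001, -0.001, -1.0]]
contact_force: [-0.2, -0.2, 1.0]
grip_width: 0.0657
```

```bash
python3 -c "
from h import *
o=arm.get_obs();print(o['ee_pos'],o['time_s'],o['tool_rot'])
shot('wrist','w16');shot('scene','s16')
im=cv2.imread('pics/s16.png');cv2.imwrite('pics/c16.png',cv2.resize(im[60:220,140:330],None,fx=4,fy=4,interpolation=cv2.INTER_CUBIC))
"
```

```text
[0.46207084 0.24917643 0.15204405] 25.8333 [[ 0.00358051  0.99999272 -0.00131931]
 [ 0.9999926  -0.00358236 -0.00139916]
 [-0.00140387 -0.00131429 -0.99999815]]
```

View pics/w16.png

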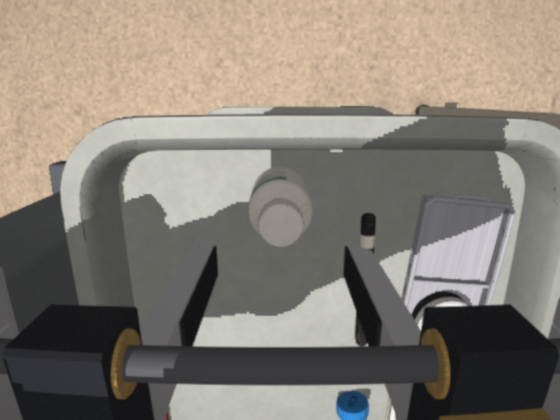

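View pics/c16.png

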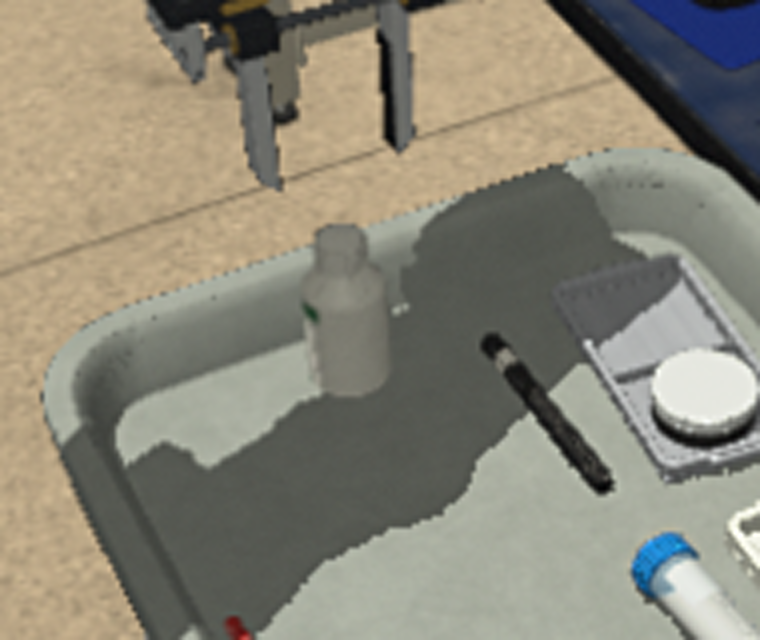

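```bash
python3 - <<'E'
from h import *
import cv2
np.set_printoptions(precision=4,suppress=True)
t=cal('w16')
print("small",at_z(t,[[258,224],[303,224],[280.5,201],[280.5,247],[280.5,224]],.101))
im=cv2.imread('pics/w16.png');cv2.imwrite('pics/c17.png',cv2.resize(im[150:270,220:340],None,fx=5,fy=5,interpolation=cv2.INTER_CUBIC))
E
```

```text
small [[0.4475 0.2532 0.101 ]
 [0.4765 0.2531 0.101 ]
 [0.462  0.2685 0.101 ]
 [0.4619 0.2372 0.101 ]
 [0.462  0.2531 0.101 ]]
```

View pics/c17.png

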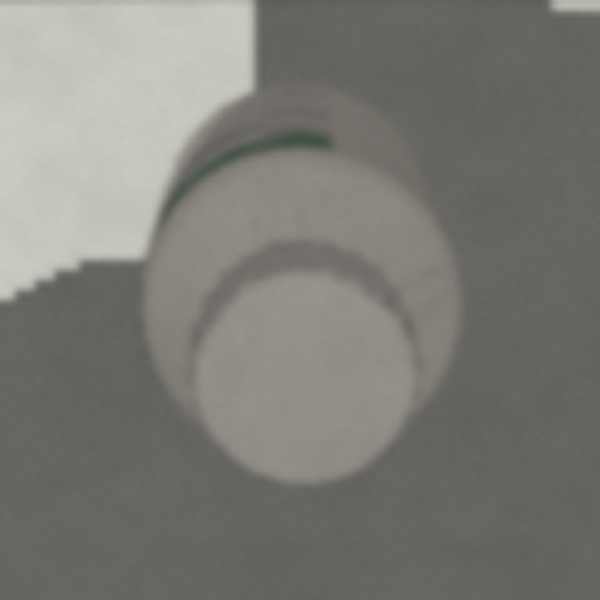

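Emit:
send_rows --commands '[{"delta_pos":[-0.001,0.002,-0.025],"rot":[0,0,0],"hand":0.4},{"delta_pos":[-0.001,0,-0.02],"rot":[0,0,0],"hand":0.4},{"delta_pos":[0,0,-0.003],"rot":[0,0,0],"hand":0.4},{"delta_pos":[0,0,0],"rot":[0,0,0],"hand":0.4},{"delta_pos":[0,0,0],"rot":[0,0,0],"hand":0.4}]'

```text
time_s: 26.35
ee_pos: [0.4631, 0.2489, 0.105]
tool_rot: [[0.009, 1.0, 0.001], [1.0, -0.009, -0.001], [-0.001, 0.001, -1.0]]
contact_force: [0.2, -0.7, 0.6]
grip_width: 0.0656
```

Emit:
send_rows --commands '[{"delta_pos":[-0.001,0.004,-0.01],"rot":[0,0,0],"hand":0.4},{"delta_pos":[0,0,-0.007],"rot":[0,0,0],"hand":0.4},{"delta_pos":[0,0,0],"rot":[0,0,0],"hand":0.4},{"delta_pos":[0,0,0],"rot":[0,0,0],"hand":0.4}]'

```text
time_s: 26.68
ee_pos: [0.4636, 0.254, 0.0889]
tool_rot: [[0.009, 1.0, 0.003], [1.0, -0.009, 0.002], [0.002, 0.003, -1.0]]
contact_force: [-0.3, 0.9, 0.2]
grip_width: 0.0657
```

Emit:
send_rows --commands '[{"delta_pos":[-0.0015,-0.0015,-0.004],"rot":[-0.002,0.003,0],"hand":0.4},{"delta_pos":[0,0,0],"rot":[0,0,0],"hand":0.1},{"delta_pos":[0,0,0],"rot":[0,0,0],"hand":-0.3},{"delta_pos":[0,0,0],"rot":[0,0,0],"hand":-0.6},{"delta_pos":[0,0,0],"rot":[0,0,0],"hand":-0.6},{"delta_pos":[0,0,0],"rot":[0,0,0],"hand":-0.6},{"delta_pos":[0,0,0],"rot":[0,0,0],"hand":-0.6},{"delta_pos":[0,0,0],"rot":[0,0,0],"hand":-0.6},{"delta_pos":[0,0,0],"rot":[0,0,0],"hand":-0.6}]' --newtons 35

```text
time_s: 27.43
ee_pos: [0.4622, 0.2526, 0.0854]
tool_rot: [[0.009, 1.0, 0.001], [1.0, -0.009, 0.0], [0.0, 0.001, -1.0]]
contact_force: [-0.9, 0.5, -1.1]
grip_width: 0.0301
```

Emit:
send_rows --commands '[{"delta_pos":[0,0,0.008],"rot":[0,0,0],"hand":-0.7},{"delta_pos":[0,0,0.015],"rot":[0,0,0],"hand":-0.7},{"delta_pos":[0,0,0.02],"rot":[0,0,0],"hand":-0.7},{"delta_pos":[0,0,0.02],"rot":[0,0,0],"hand":-0.7},{"delta_pos":[0,0,0.015],"rot":[0,0,0],"hand":-0.7},{"delta_pos":[0.01,-0.003,0],"rot":[0,0,0],"hand":-0.7},{"delta_pos":[0.02,-0.006,0],"rot":[0,0,0],"hand":-0.7},{"delta_pos":[0.028,-0.008,0],"rot":[0,0,0],"hand":-0.7},{"delta_pos":[0.028,-0.008,0],"rot":[0,0,0],"hand":-0.7},{"delta_pos":[0.028,-0.008,0],"rot":[0,0,0],"hand":-0.7}]'

```text
time_s: 28.27
ee_pos: [0.5764, 0.2201, 0.1693]
tool_rot: [[0.001, 1.0, -0.002], [1.0, -0.001, 0.003], [0.003, -0.002, -1.0]]
contact_force: [0.3, -0.2, -0.6]
grip_width: 0.0302
```

Emit:
send_rows --commands '[{"delta_pos":[0.025,-0.008,0],"rot":[-0.003,-0.002,0],"hand":-0.7},{"delta_pos":[0.016,-0.006,0],"rot":[0,0,0],"hand":-0.7},{"delta_pos":[0.004,0,0],"rot":[0,0,0],"hand":-0.7},{"delta_pos":[0,0,0],"rot":[0,0,0],"hand":-0.7},{"delta_pos":[0,0,0],"rot":[0,0,0],"hand":-0.7}]'

```text
time_s: 28.68
ee_pos: [0.6293, 0.1996, 0.1663]
tool_rot: [[0.006, 1.0, 0.0], [1.0, -0.006, -0.004], [-0.004, 0.0, -1.0]]
contact_force: [-0.3, 0.3, -0.9]
grip_width: 0.0302
```

```bash
python3 -c "
from h import *
o=arm.get_obs();print(o['ee_pos'],o['time_s'],o['tool_rot'])
shot('wrist','w18');shot('scene','s18')
im=cv2.imread('pics/s18.png');cv2.imwrite('pics/c18.png',cv2.resize(im[80:230,220:400],None,fx=4,fy=4,interpolation=cv2.INTER_CUBIC))
"
```

```text
[0.62931772 0.19955419 0.16630439] 28.6833 [[ 5.84606771e-03  9.99982909e-01  6.86902442e-05]
 [ 9.99974626e-01 -5.84573962e-03 -4.07128304e-03]
 [-4.07081191e-03  9.24894975e-05 -9.99991710e-01]]
```

View pics/w18.png

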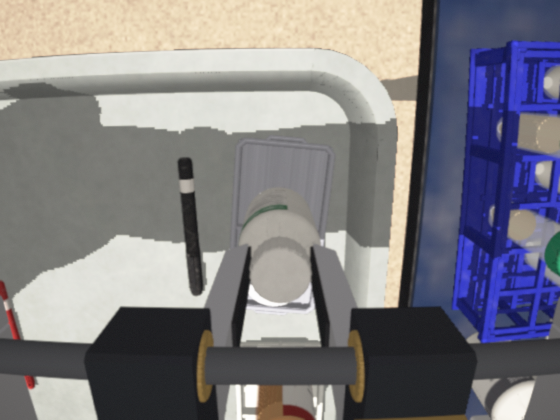

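View pics/c18.png

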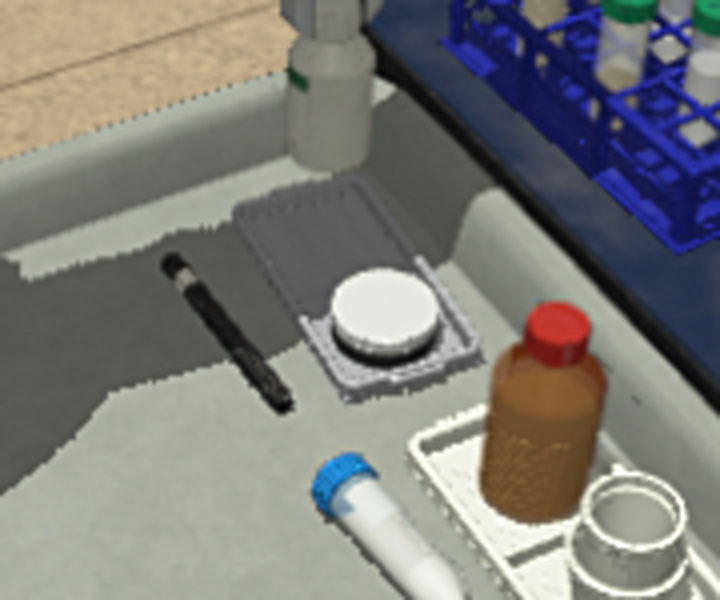

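```bash
python3 - <<'E'
from h import *
np.set_printoptions(precision=4,suppress=True)
t=cal('w18')
print(at_z(t,[[237,140],[335,149],[234,302],[313,311]],.014))
E
```

```text
[[0.5915 0.2471 0.014 ]
 [0.6777 0.2386 0.014 ]
 [0.5822 0.0874 0.014 ]
 [0.6612 0.0766 0.014 ]]
```

Emit:
send_rows --commands '[{"delta_pos":[0.001,0.002,-0.025],"rot":[0.004,0,0],"hand":-0.7},{"delta_pos":[0,0,-0.02],"rot":[0,0,0],"hand":-0.7},{"delta_pos":[0,0,-0.003],"rot":[0,0,0],"hand":-0.7},{"delta_pos":[0,0,0],"rot":[0,0,0],"hand":-0.7}]'

```text
time_s: 29.12
ee_pos: [0.6271, 0.2059, 0.1191]
tool_rot: [[0.0, 1.0, 0.001], [1.0, -0.0, 0.004], [0.004, 0.001, -1.0]]
contact_force: [0.1, 0.4, -0.4]
grip_width: 0.0305
```

Emit:
send_rows --commands '[{"delta_pos":[0.003,-0.005,-0.01],"rot":[-0.004,0.001,0],"hand":-0.7},{"delta_pos":[0,0,-0.01],"rot":[0,0,0],"hand":-0.7},{"delta_pos":[0,0,-0.002],"rot":[0,0,0],"hand":-0.7},{"delta_pos":[0,0,0],"rot":[0,0,0],"hand":-0.7}]'

```text
time_s: 29.45
ee_pos: [0.6303, 0.202, 0.0979]
tool_rot: [[-0.002, 1.0, 0.002], [1.0, 0.002, 0.002], [0.002, 0.002, -1.0]]
contact_force: [0.3, -0.0, -0.5]
grip_width: 0.0301
```

Emit:
send_rows --commands '[{"delta_pos":[0,-0.001,-0.005],"rot":[-0.002,0.002,0],"hand":-0.7},{"delta_pos":[0,0,-0.002],"rot":[0,0,0],"hand":-0.7},{"delta_pos":[0,0,0],"rot":[0,0,0],"hand":-0.7}]'

```text
time_s: 29.7
ee_pos: [0.6308, 0.2009, 0.0909]
tool_rot: [[-0.001, 1.0, 0.0], [1.0, 0.001, -0.0], [-0.0, 0.0, -1.0]]
contact_force: [-0.4, 0.4, -1.1]
grip_width: 0.0304
```

Emit:
send_rows --commands '[{"delta_pos":[0,0,-0.0017],"rot":[0,0,0],"hand":-0.7},{"delta_pos":[0,0,0],"rot":[0,0,0],"hand":-0.7}]'

```text
time_s: 29.87
ee_pos: [0.6309, 0.2009, 0.0892]
tool_rot: [[-0.001, 1.0, 0.001], [1.0, 0.001, -0.0], [-0.0, 0.001, -1.0]]
contact_force: [-0.4, 0.2, -0.9]
grip_width: 0.0303
```

Emit:
send_rows --commands '[{"delta_pos":[0,0,-0.0007],"rot":[0,0,0],"hand":-0.7},{"delta_pos":[0,0,0],"rot":[0,0,0],"hand":-0.1},{"delta_pos":[0,0,0],"rot":[0,0,0],"hand":0.2},{"delta_pos":[0,0,0],"rot":[0,0,0],"hand":0.4},{"delta_pos":[0,0,0],"rot":[0,0,0],"hand":0.4}]'

```text
time_s: 30.28
ee_pos: [0.6314, 0.2011, 0.0892]
tool_rot: [[-0.001, 1.0, 0.002], [1.0, 0.001, 0.0], [0.0, 0.002, -1.0]]
contact_force: [-1.1, -0.0, -0.4]
grip_width: 0.0536
```

Emit:
send_rows --commands '[{"delta_pos":[0,0,0.01],"rot":[0,0,0],"hand":0.4},{"delta_pos":[0,0,0.02],"rot":[0,0,0],"hand":0.4},{"delta_pos":[0,0,0.03],"rot":[0,0,0],"hand":0.4},{"delta_pos":[0,0,0.035],"rot":[0,0,0],"hand":0.4},{"delta_pos":[-0.02,-0.02,0.035],"rot":[0,0,0],"hand":0.4},{"delta_pos":[-0.03,-0.03,0.035],"rot":[0,0,0],"hand":0.4},{"delta_pos":[-0.03,-0.035,0.02],"rot":[0,0,0],"hand":0.4},{"delta_pos":[-0.02,-0.035,0],"rot":[0,0,0],"hand":0.4},{"delta_pos":[0,0,0],"rot":[0,0,0],"hand":0.4},{"delta_pos":[0,0,0],"rot":[0,0,0],"hand":0.4}]'

```text
time_s: 31.12
ee_pos: [0.5409, 0.0899, 0.2704]
tool_rot: [[-0.001, 1.0, 0.003], [1.0, 0.001, 0.002], [0.002, 0.003, -1.0]]
contact_force: [-0.1, 1.5, -0.4]
grip_width: 0.0658
```

```bash
python3 -c "
from h import *
o=arm.get_obs();print(o['ee_pos'],o['time_s'],o['tool_rot'])
shot('wrist','w19');shot('scene','s19')
im=cv2.imread('pics/s19.png');cv2.imwrite('pics/c19.png',cv2.resize(im[80:280,220:440],None,fx=3,fy=3,interpolation=cv2.INTER_CUBIC))
"
```

```text
[0.54091825 0.08986838 0.27042842] 31.1167 [[-7.34872628e-04  9.99993918e-01  3.40944535e-03]
 [ 9.99996703e-01  7.26477767e-04  2.46282191e-03]
 [ 2.46033004e-03  3.41124397e-03 -9.99991155e-01]]
```

View pics/w19.png

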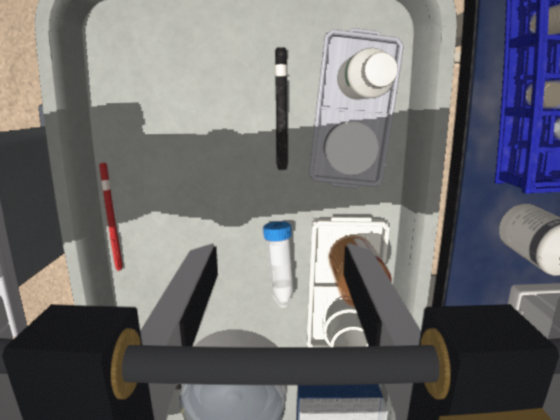

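View pics/c19.png

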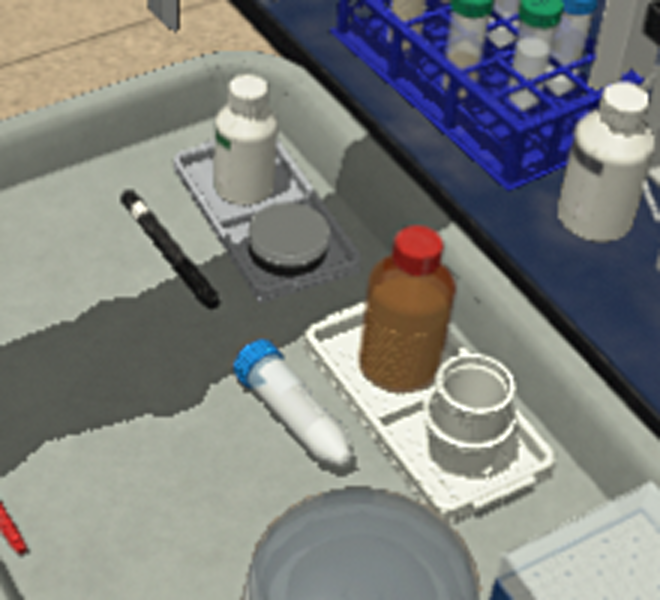

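Emit:
send_rows --commands '[{"delta_pos":[-0.02,0.03,0.01],"rot":[0,0,0],"hand":0.4},{"delta_pos":[-0.02,0.035,0],"rot":[0,0,0],"hand":0.4},{"delta_pos":[-0.02,0.035,0],"rot":[0,0,0],"hand":0.4},{"delta_pos":[-0.02,0.035,0],"rot":[0,0,0],"hand":0.4},{"delta_pos":[-0.01,0.035,0],"rot":[0,0,0],"hand":0.4},{"delta_pos":[0,0.035,0],"rot":[0,0,0],"hand":0.4},{"delta_pos":[0,0.035,0],"rot":[0,0,0],"hand":0.4},{"delta_pos":[0,0.02,0],"rot":[0,0,0],"hand":0.4},{"delta_pos":[0,0,0],"rot":[0,0,0],"hand":0.4},{"delta_pos":[0,0,0],"rot":[0,0,0],"hand":0.4}]'

```text
time_s: 32.05
ee_pos: [0.4441, 0.3676, 0.277]
tool_rot: [[-0.004, 1.0, 0.001], [1.0, 0.004, -0.008], [-0.008, 0.001, -1.0]]
contact_force: [0.5, -0.8, -0.0]
grip_width: 0.0656
```

```bash
python3 -c "
from h import *
shot('top','t20')
im=cv2.imread('pics/t20.png');cv2.imwrite('pics/c20.png',cv2.resize(im[140:215,180:350],None,fx=4.5,fy=4.5,interpolation=cv2.INTER_CUBIC))
"
```

```text
(no output)
```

View pics/t20.png

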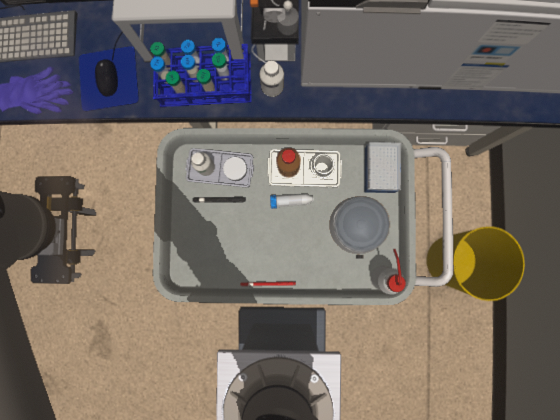

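View pics/c20.png

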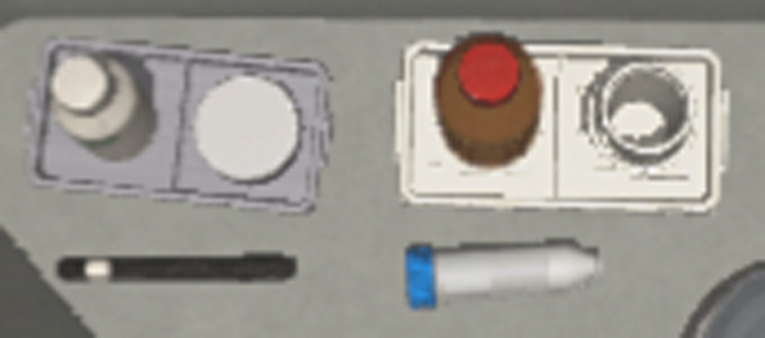

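```bash
python3 - <<'E'
from h import *
np.set_printoptions(precision=4,suppress=True)
t=cal('t20')
cr=lambda p:(np.array(p,float)+.5)/4.5-.5+[180,140]
def tray(cs,z):
    q=at_z(t,cr(cs),z)[:,:2]; c=q.mean(0); y=(q[0]+q[3]-q[1]-q[2]); y/=np.linalg.norm(y); return c,np.array([y[1],-y[0]]),y
S=tray([[50,40],[328,66],[310,210],[35,183]],.014); P=tray([[407,44],[720,53],[713,210],[403,202]],.018)
for n,p,z,T in [("small",[80,82],.104,S),("case",[247,128],.027,S),("large",[488,72],.125,P),("tall",[648,108],.075,P),("low",[641,112],.046,P)]:
    q=at_z(t,cr([p]),z)[0,:2]; d=q-T[0]; print(n,q,"tray xy",d@T[1],d@T[2])
print(S,P, arm.get_obs()['time_s'])
E
```

```text
small [0.6316 0.1979] tray xy 0.0012545160075391583 0.03932713834703173
case [0.6221 0.1179] tray xy -0.0007902133774173076 -0.04115713057654816
large [ 0.6331 -0.0197] tray xy 0.006427550315231063 0.04227356125605599
tall [ 0.6254 -0.1069] tray xy 0.00032920868155158003 -0.045105974711632635
low [ 0.6291 -0.1056] tray xy 0.004062393427045945 -0.04370698833453386
(array([0.6267, 0.1589]), array([ 0.9958, -0.0917]), array([0.0917, 0.9958])) (array([ 0.6259, -0.0618]), array([ 0.9998, -0.019 ]), array([0.019 , 0.9998])) 32.1
```

```bash
python3 -c "
from rig import arm
print(arm.job_done())"
```

```text
the job is handed in; nothing more can be done
None
```

Both kits are made up, and I handed the job in at about 32 s of the 112 s allowed; no verdict is reported.

**What I did:** The low beaker went into the right compartment of the white plastic tray and the tall beaker was nested in it. The large bottle went into the left compartment. In the steel tray, the cone case lies flat in the right compartment and the small bottle stands in the left one. Both bottles stayed upright, gripped by their caps.

**Last checks:** Positions below are from the top camera, in each tray's own frame.

| Item | x (mm) | y (mm) | Compartment centre, y (mm) |
|---|---|---|---|
| Large bottle | +6 | +42 | +44 |
| Low beaker | +4 | -44 | -44 |
| Tall beaker | 0 | -45 | -44 |
| Small bottle | +1 | +39 | +40.5 |
| Cone case | -1 | -41 | -40.5 |

- **Tolerance:** All five are well inside the 18 mm limit, and the pictures show everything upright and released with the gripper clear. The marker, tip box and wash bottle look unmoved in the last top view; I did not measure them.
- **Beaker seating:** The tall beaker was let go about 0.6 mm above its computed seated height, and it looks fully seated. I did not measure the height afterwards.

**Disagreements:**
- Top and wrist cameras differed by 2–5 mm in y. I used the wrist camera, because it agreed with where the gripper actually was.
- The beakers' axes read about 4 mm apart in the last top view. That is inside the 6 mm limit but more than the 3 mm of play allows; I put it down to the low beaker's mostly hidden rim.
- When I set the large bottle down, the force reading at first showed no contact and x crept 2 mm; a later reading of +6 N confirmed it was on the floor.

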